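# Load and lock the hexagonal printing sticks for inking

## Task

Get the printing sticks ready for inking: throw the frame's lever to its open notch (between the two brass studs), roll each hexagonal stick over until its dark lino face is on top and lay it flat in a channel of the frame, one to a channel, then, with every stick loaded, throw the lever into the lock notch (the one with a single brass stud). Leave the other things on the table where they are.

Things in the scene. Friction and masses are not known exactly. Their poses are not given: they have to be found in the camera images.
- stick1: hexagonal wooden printing stick lying on a flat: 54 mm across flats, 62.4 across corners, 130 long, flats 31.2 wide, 0.14-0.28 kg. Origin at its centre, 27 mm above what it lies on; own x along its length, own z out of the lino face, the one flat with a dark ribbed lino strip (a dark bar at that edge of both end faces too). Lino up: own z up. Two or three of the four sticks are present
- stick2: hexagonal wooden printing stick lying on a flat: 54 mm across flats, 62.4 across corners, 130 long, flats 31.2 wide, 0.14-0.28 kg. Origin at its centre, 27 mm above what it lies on; own x along its length, own z out of the lino face, the one flat with a dark ribbed lino strip (a dark bar at that edge of both end faces too). Lino up: own z up. Two or three of the four sticks are present
- stick3: hexagonal wooden printing stick lying on a flat: 54 mm across flats, 62.4 across corners, 130 long, flats 31.2 wide, 0.14-0.28 kg. Origin at its centre, 27 mm above what it lies on; own x along its length, own z out of the lino face, the one flat with a dark ribbed lino strip (a dark bar at that edge of both end faces too). Lino up: own z up. Two or three of the four sticks are present
- stick4: hexagonal wooden printing stick lying on a flat: 54 mm across flats, 62.4 across corners, 130 long, flats 31.2 wide, 0.14-0.28 kg. Origin at its centre, 27 mm above what it lies on; own x along its length, own z out of the lino face, the one flat with a dark ribbed lino strip (a dark bar at that edge of both end faces too). Lino up: own z up. Two or three of the four sticks are present
- frame: fixed plywood frame, board 18 mm thick, 220 (own x) by 310 (own y) mm, lever shelf on its +y side. Origin under the middle of the channelled part, on the table. Three channels along own x, 100 mm apart in y, each a trough 50 mm wide, 150 long, 8 deep between raised lands and end strips. Sticks lie on the channel floor, corners overhanging the lands, either end first
- channel1 (a point): middle of the floor of a channel, 18 mm above the table (the -y one); axes as the frame's: x along the channel, y across, z up. A stick loaded here has its centre 27 mm above this point
- channel2 (a point): middle of the floor of a channel, 18 mm above the table (the middle one); axes as the frame's: x along the channel, y across, z up. A stick loaded here has its centre 27 mm above this point
- channel3 (a point): middle of the floor of a channel, 18 mm above the table (the +y one, next to the lever); axes as the frame's: x along the channel, y across, z up. A stick loaded here has its centre 27 mm above this point
- rail_mid (a point): middle of the steel hold-down rail across all channels near their +x end: 18 mm wide, 12 high, underside 78 mm above the table, a post at each end. It moves with the lever: at lock it overhangs the last 10 mm of the sticks, 6 mm above them; at open it stands 35 mm further to +x, clear of the channels
- lever (a joint): lever turning level on an upright pivot; rad, growing counter-clockwise from above (knob away from the channels), 0 to 1.3. Notches in its quadrant: 0.15 lock notch (one brass stud), 0.65 middle notch (no stud), 1.15 open notch (between two brass studs). Stiff friction (about 3.5 N at the knob) holds it wherever it is left. At 0 the arm points 0.25 clockwise of the frame's +x
- knob (a point): middle of the lever's upright round black knob (26 mm across, from 58 to 103 mm above the table; this point 85 mm above it), 110 mm from the pivot
- pivot (a point): point on the lever's pivot axis, at knob height (85 mm above the table)
- notch_lock (a point): where the knob's middle stands when the lever is in the lock notch (joint 0.15)
- notch_mid (a point): where the knob's middle stands when the lever is in the middle notch (joint 0.65)
- notch_open (a point): where the knob's middle stands when the lever is in the open notch (joint 1.15)
- brayer: bystander, leave where it is: hand ink roller lying down, black rubber roll 36 mm thick and 90 mm wide, wooden handle, about 160 mm long
- eraser: bystander, leave where it is: white block eraser, 60 x 30 x 18 mm
- paint_pot: bystander, leave where it is: open white pot, 80 mm across, 75 mm high
- offcut: bystander, leave where it is: pale wood offcut, 60 x 35 x 20 mm

How it is judged:
By the outcome, as a careful person would: the job done as asked, in the order asked, and still so for the second after the job is handed in, with the robot touching nothing.
Of stick1, stick2, stick3, stick4 only 2 to 3 are there at a start; the rules pass over those that are not, and their reading is None.
At some moment in a run one of stick1, stick2, stick3, stick4 may be knocked a few centimetres aside while the robot is not near it.
Once in a run the grip may slacken for a moment while it holds something.
It also fails if it takes over 210 s, if anything falls off the work surface, if the arm or the gripper's body presses on something with over 40 N, if the wrist force passes 120 N, or if a joint passes its speed limit or range.

## Robot

A 7-joint arm with a two-finger parallel gripper is mounted at the origin on the work surface. World frame = base frame: x ahead of the robot, y to its left, z up, the work surface at z = 0. Lengths are in mm, angles in rad, forces in N, time in s.
With the tool pointing down it reaches from about 425 to 875 mm from the base axis. Payload 4.7 kg.
Tool frame: the origin (TCP) lies midway between the tips of the shut fingers; the grasp point (between the pads) lies 19 mm behind it; y points along the fingers, x is the direction in which the jaws open and shut, and the axes are right-handed (so a half turn about y gives the same grasp; the last joint's range is limited). The gripper opens to 85 mm and grips with 20 to 120 N. Pads are 22 mm wide; open, the fingers measure 114 mm over their backs; the gripper's body (76 mm by 85 mm) begins 54 mm behind the grasp point. The pads swing forward as they close: fully open they stand 13 mm farther back than shut.
Start: joints at [1.299, 0.321, -0.07, 1.45, 0.023, 1.371, -0.057], TCP at [183.231, -623.66, 231.349] pointing down, gripper open.
Joint ranges: [-2.86, 2.86], [-0.3, 2.09], [-1.38, 1.24], [0.06, 2.45], [-1.56, 4.7], [0.09, 2.05], [-2.69, 2.69]. Speed limits (rad/s): [2.57, 2.57, 3.14, 3.14, 3.14, 3.14, 3.14].

## Interface

Orientations are given as a unit quaternion [x, y, z, w].
In Python, from cell import monitor, read_camera, bot gives the robot as it stands.
- The arm moves only by the tool move_arm, never from a script. Its argument "rows" is a list of rows, each a list of 5 numbers: the shift along the tool's x, y, z in cm, then the turn about the tool's y in rad, then the opening in per cent of the stroke, from 0 (shut) to 100 (fully open). In form: [[x, y, z, spin, jaw], ...]. A call has exactly 10 rows; each row shifts and turns the commanded pose from where the row before left it, along the tool's axes as they then stand; what a row does not reach is not made up. A row lasts 1/12 s, in which the tool goes at most 41.7 mm and 7.16 degrees, less where a joint would pass 70% of its speed; a pose out of reach is approached as far as the arm can. A call is refused whole if a number of a shift passes 4.17 or a number of a turn 0.125, either way. A call with a gripper value outside its range is refused whole. The fingers move at their own pace and stop on an object; "force" is the grip in N (left out, the last holds). Time passes only in rows, so rows that do not move let the fingers close, or fill a call up. It gives the time, the measured TCP pose, the force and the opening at its end, in the units of the state.
- monitor.get_state(): the state, without advancing time (a new reading comes with each control period).
- read_camera(name): name is "scene" or "top" or "wrist"; returns a dict with "img" (480x640x3 uint8, red, green, blue), "camera_matrix" (3x3 intrinsics, pixels), "k1" (the pictures are not rectified: a ray, as slopes to the right and down, at radius r is drawn at 1 + k1 r^2 times it, then the intrinsics apply), "cam_to_world" (4x4, takes a point from camera to world coordinates). Camera axes: x right, y down, z forward; pixel columns grow to the right and rows downward; lengths in mm; the calibration is good to about 2 mm. A picture is of the moment at which its call begins. There is no depth.
- bot.close_job(): hands the job in, once; it reports no verdict.
The state is a dict: "clock": time; "q": joint angles; "qd": joint speeds; "tau": joint torques, N m; "tool_pos": TCP position; "tool_rot": TCP orientation; "force": force on the tool from outside, world axes, zero at the start; "ft_torque": the same for the moment, N m; "opening": finger opening in mm.
Only numpy, scipy, OpenCV 4.12 (cv2) and the standard library are available. Lean on these libraries where they do the work, as an engineer would, in place of code of your own. Each camera call takes 0.05 s, during which the arm holds its last target. There are 200 camera calls.

## Working session

There is one attempt and no reset: what is moved stays moved. The work goes in short steps, Python scripts to look and compute and a tool call to move; the robot and the scene stay as the last step left them, time stands still between calls to the robot, and variables do not carry over. Pictures are saved under pics/ and viewed, about 12 in all and at most 16, crops included, and the job is handed in when it is done.

Besides the shell and the picture viewer there is one more tool, called after "Request:" by a JSON object that holds its "method" and its "body", one argument or row to a line. move_arm: Moves the arm, as the interface text tells. Its arguments: {"type":"object","properties":{"rows":{"type":"array"},"force":{"type":"number"}},"required":["rows"]}

```bash
ls; mkdir -p pics; python3 - <<'E'
from cell import monitor, read_camera
import cv2, numpy as np
for n in ["scene","top"]:
    c=read_camera(n); cv2.imwrite(f"pics/{n}0.png",c["img"][:,:,::-1]); print(n,c["camera_matrix"].tolist(),c["k1"],np.round(c["cam_to_world"],3).tolist())
s=monitor.get_state(); print(s)
E
```

```text
pics
scene [[593.4170314458163, 0.0, 323.16224387316623], [0.0, 593.4170314458163, 241.54477650814766], [0.0, 0.0, 1.0]] -0.018950570816665617 [[-0.317, 0.777, -0.544, 1236.604], [0.948, 0.265, -0.175, 216.242], [0.008, -0.572, -0.82, 1017.641], [0.0, 0.0, 0.0, 1.0]]
top [[481.9978685970315, 0.0, 309.71254351342327], [0.0, 481.9978685970315, 235.75248658128564], [0.0, 0.0, 1.0]] -0.0038576589566681257 [[-0.126, -0.971, 0.206, 440.488], [-0.992, 0.124, -0.022, 7.895], [-0.005, -0.207, -0.978, 1018.048], [0.0, 0.0, 0.0, 1.0]]
{'clock': 0.1, 'q': array([ 1.29905196,  0.32172841, -0.07013172,  1.45156033,  0.02260672,
        1.37081872, -0.05691   ]), 'qd': array([ 0.00049326, -0.00291131,  0.00136137, -0.00226271,  0.00055087,
        0.00041535,  0.00126343]), 'tau': array([-8.28219181e-04, -4.94876754e+01, -3.84365581e-01, -3.15212631e+01,
        1.29961269e-02,  7.40161777e-03,  3.25075314e-05]), 'tool_pos': array([ 183.11985968, -623.15992031,  230.34286785]), 'tool_rot': array([-0.56579259,  0.42417232, -0.42315905,  0.56647419]), 'force': array([ 0.03538212, -0.37339933, -0.4137583 ]), 'ft_torque': array([-0.03771187,  0.01523096,  0.00416429]), 'opening': 85.53876381156492}
```

View pics/scene0.png

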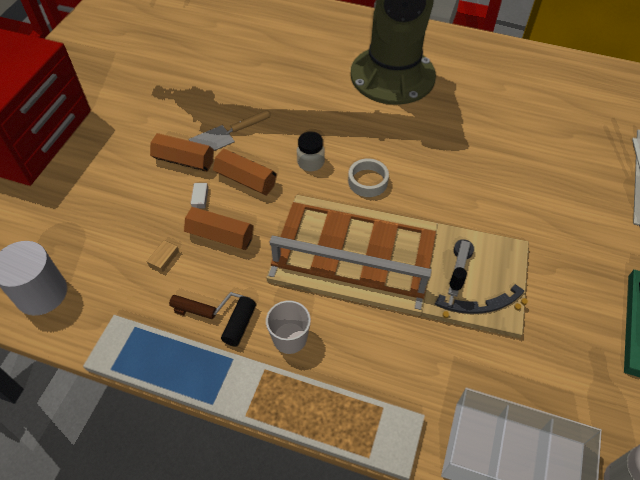

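View pics/top0.png

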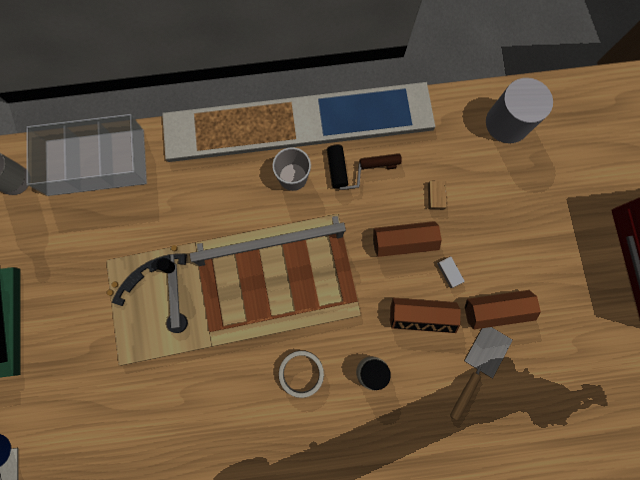

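```bash
cat > h.py <<'E'
import numpy as np, cv2
from scipy.spatial.transform import Rotation as R
from cell import monitor, read_camera
class Cam:
    def __init__(s,n,pic=None):
        c=read_camera(n); s.img=c["img"]; s.K=np.array(c["camera_matrix"]); s.k=c["k1"]; s.T=np.array(c["cam_to_world"])
        s.D=np.array([s.k,0,0,0,0.])
        if pic: cv2.imwrite("pics/"+pic,s.img[:,:,::-1])
    def proj(s,P):
        P=np.atleast_2d(np.array(P,float)); T=np.linalg.inv(s.T)
        return cv2.projectPoints(P@T[:3,:3].T+T[:3,3],np.zeros(3),np.zeros(3),s.K,s.D)[0][:,0]
    def cast(s,uv,z):
        uv=np.array(uv,float).reshape(-1,1,2)
        n=cv2.undistortPoints(uv,s.K,s.D)[:,0]
        d=np.c_[n,np.ones(len(n))]@s.T[:3,:3].T; o=s.T[:3,3]
        return o+d*((z-o[2])/d[:,2])[:,None]
def crop(img,x0,y0,x1,y1,f): return cv2.resize(img[y0:y1,x0:x1],None,fx=f,fy=f,interpolation=cv2.INTER_CUBIC)
E
python3 - <<'E'
from h import *
s=Cam("scene"); t=Cam("top")
a=crop(s.img,140,120,290,260,4); b=crop(t.img,365,215,550,340,4)
b=b[:,:800-0] 
c=crop(t.img,100,200,370,370,2); d=crop(s.img,260,190,540,340,2)
cv2.imwrite("pics/a.png",cv2.convertScaleAbs(a[:,:,::-1],alpha=1.6));
cv2.imwrite("pics/b.png",cv2.convertScaleAbs(b[:,:,::-1],alpha=1.8))
e=np.zeros((340+300,560,3),np.uint8); e[:340,:540]=c; e[340:,:560]=d
cv2.imwrite("pics/e.png",e[:600,:,::-1])
E
```

```text
(no output)
```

View pics/a.png

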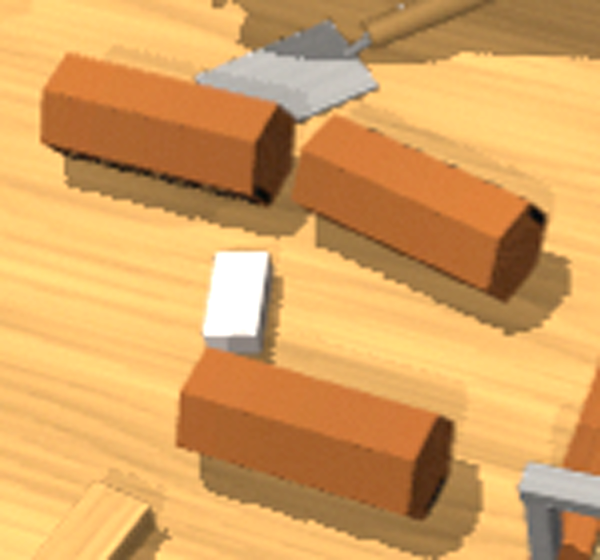

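View pics/b.png

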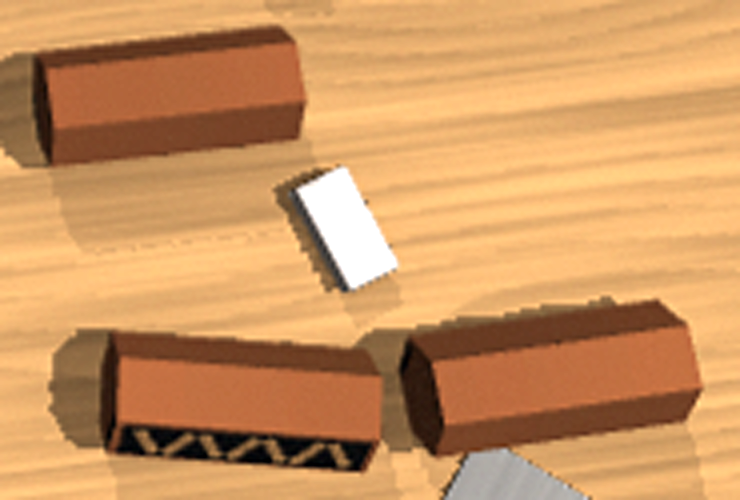

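View pics/e.png

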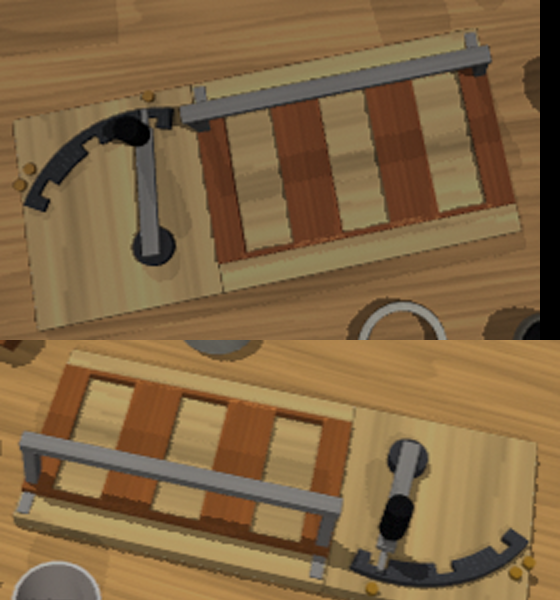

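```bash
cat > meas.py <<'E'
from h import *
def sticks(t,show=True):
    hsv=cv2.cvtColor(t.img,cv2.COLOR_RGB2HSV)
    m=((hsv[...,0]<=13)|(hsv[...,0]>=172))&(hsv[...,1]>125)&(hsv[...,2]>105)
    m=cv2.morphologyEx(m.astype(np.uint8),cv2.MORPH_OPEN,np.ones((3,3),np.uint8))
    out=[]
    for c in cv2.findContours(m,cv2.RETR_EXTERNAL,cv2.CHAIN_APPROX_NONE)[0]:
        if cv2.contourArea(c)<250: continue
        P=t.cast(c[:,0],54)[:,:2].astype(np.float32)
        (cx,cy),(w,h),a=cv2.minAreaRect(P); a=a if w>=h else a+90
        out.append((cx,cy,max(w,h),min(w,h),(a+90)%180-90))
        if show: print("rect c=(%.0f,%.0f) %.0fx%.0f ang %.1f"%out[-1], "px",c[:,0].mean(0).round())
    return out
E
python3 - <<'E'
from meas import *
s=Cam("scene"); t=Cam("top")
print(t.img[238,407],t.img[315,425],t.img[308,508],t.img[250,407], t.img[290,285])
sticks(t)
# objects rough
for n,uv,z in [("eraser",(450,272),18),("offcut",(437,195),20),("pot",(291,162),75),("ring",(301,374),30),("blackjar",(373,373),60),("brayer",(338,166),36),("trowelL",(487,350),5),("cyl base",(505,125),60),("cabinetL",(570,200),0),("cabL2",(600,340),0),("roll area",(520,220),0),("knob",(166,265),103),("pivot",(177,322),50)]:
    print(n,t.cast(uv,z)[0].round())
for uv in [(107,262),(333,216),(359,313),(120,363),(210,346)]: print("frame corner",t.cast(uv,18)[0].round())
a=crop(s.img,192,200,262,256,10)
b=np.hstack([crop(s.img,195,140,225,175,8),crop(s.img,255,160,285,195,8)])
cv2.imwrite("pics/f.png",cv2.convertScaleAbs(np.vstack([a[180:500,320:700],cv2.resize(b,(380,222))])[:,:,::-1],alpha=2.5))
E
```

```text
[99 57 34] [106  61  36] [108  62  37] [69 39 22] [136 113  78]
rect c=(461,-200) 80x28 ang 78.0 px [415. 314.]
rect c=(448,-409) 74x29 ang -88.9 px [520. 307.]
eraser [ 537. -295.   18.]
offcut [ 705. -297.   20.]
pot [798.   6.  75.]
ring [373.  38.  30.]
blackjar [ 360. -100.   60.]
brayer [791. -93.  36.]
trowelL [ 371. -344.    5.]
cyl base [ 829. -457.   60.]
cabinetL [ 662. -590.    0.]
cabL2 [ 361. -581.    0.]
roll area [ 631. -472.    0.]
knob [611. 269. 103.]
pivot [504. 269.  50.]
frame corner [649. 416.  18.]
frame corner [687. -69.  18.]
frame corner [477. -94.  18.]
frame corner [439. 398.  18.]
frame corner [450. 215.  18.]
```

View pics/f.png

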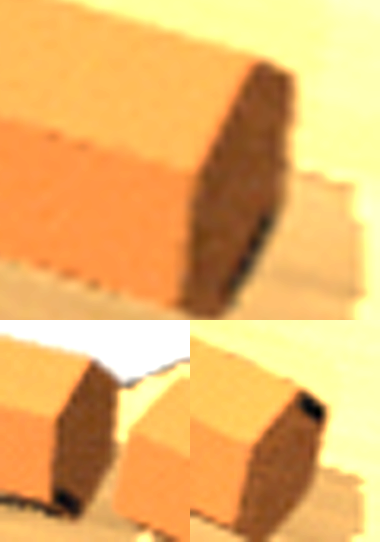

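```bash
sed -i 's/>105)/>82)/' meas.py; python3 - <<'E'
from meas import *
s=Cam("scene"); t=Cam("top")
sticks(t)
print("knob",t.cast([(159,264),(169,266)],103).round(),t.cast([(169,266)],58).round(),s.cast([(461.5,271.5)],103).round(),s.cast([(456,285)],58).round())
for z in (20,30,40,50): print("piv",z,t.cast([(176.5,323)],z).round(),s.cast([(464,249.5)],z).round())
# frame edges: light channel strips
hsv=cv2.cvtColor(t.img,cv2.COLOR_RGB2HSV)
m=((hsv[...,0]<=12)|(hsv[...,0]>=172))&(hsv[...,1]>110)
m[:, :195]=0; m[:,365:]=0; m[:205]=0;m[345:]=0
cs=[c for c in cv2.findContours(m.astype(np.uint8),cv2.RETR_CCOMP,cv2.CHAIN_APPROX_NONE)[0] if cv2.contourArea(c)>600]
for c in cs:
    P=t.cast(c[:,0],26)[:,:2].astype(np.float32); print(cv2.contourArea(c),cv2.minAreaRect(P),c[:,0].mean(0))
E
```

```text
rect c=(456,-224) 129x32 ang 78.5 px [427. 314.]
rect c=(448,-381) 130x31 ang -89.1 px [506. 308.]
rect c=(544,198) 148x55 ang 17.1 px [213. 300.]
rect c=(556,112) 144x51 ang 4.7 px [253. 287.]
rect c=(562,29) 143x76 ang 4.3 px [299. 282.]
rect c=(566,-71) 136x34 ang 1.1 px [343. 271.]
rect c=(617,-214) 129x31 ang 89.2 px [408. 236.]
knob [[615. 282. 103.]
 [608. 263. 103.]] [[616. 276.  58.]] [[612. 280. 103.]] [[614. 279.  58.]]
piv 20 [[504. 279.  20.]] [[501. 281.  20.]]
piv 30 [[503. 276.  30.]] [[508. 280.  30.]]
piv 40 [[503. 273.  40.]] [[516. 280.  40.]]
piv 50 [[502. 270.  50.]] [[523. 279.  50.]]
5128.5 ((563.6368408203125, 65.61969757080078), (147.1920928955078, 307.8478088378906), 4.273808002471924) [277.42060606 286.9369697 ]
```

```bash
cat > go.py <<'E'
import sys; from h import *
# usage: go.py x y z yawdeg(jaw axis)  
def plan(x,y,z,yaw,st=None):
    st=st or monitor.get_state(); Rm=R.from_quat(st["tool_rot"]).as_matrix()
    jx=np.degrees(np.arctan2(Rm[1,0],Rm[0,0]))
    d=(yaw-jx+90)%180-90           # world ccw turn wanted
    spin=np.radians(d)*np.sign(Rm[2,1])
    R2=R.from_rotvec([0,0,np.radians(d)]).as_matrix()@Rm
    sh=R2.T@(np.array([x,y,z])-st["tool_pos"])/10
    print("t=%.1f tcp %s jaw yaw %.1f tilt %.3f open %.1f F %s"%(st["clock"],st["tool_pos"].round(1),jx,Rm[2,1],st["opening"],st["force"].round(1)))
    print("  spin %.3f then shift cm %s ; q7 %.2f"%(spin,sh.round(2),st["q"][6]), "| axes x",R2[:,0].round(2),"z",R2[:,2].round(2))
if __name__=="__main__":
    plan(*map(float,sys.argv[1:5]))
E
python3 go.py 613 279.5 190 90
```

```text
t=0.4 tcp [ 183.2 -623.6  231.2] jaw yaw -73.6 tilt -1.000 open 85.4 F [-0.6 -0.3 -0.1]
  spin 0.286 then shift cm [-90.31   4.13  42.98] ; q7 -0.06 | axes x [ 0. -1. -0.] z [ 1.  0. -0.]
```

Request:
{"method": "move_arm", "body": {
  "rows": [
    [0,0,0,0.096,45],
    [0,0,0,0.095,45],
    [0,0,0,0.095,45],
    [0,0,4,0,45],
    [0,0,4,0,45],
    [-1,0,4,0,45],
    [-3.5,0,2,0,45],
    [-3.5,0,2,0,45],
    [-3.5,0,2,0,45],
    [-3.5,0,2,0,45]
  ],
  "force": 30
}}

```text
clock: 1.23
tool_pos: [384.2, -471.9, 231.1]
tool_rot: [-0.5, 0.5, -0.5, 0.5]
force: [0.6, -0.1, 0.8]
opening: 38.6
```

Request:
{"method": "move_arm", "body": {
  "rows": [
    [-3.6,0,2,0,45],
    [-3.6,0,2,0,45],
    [-3.6,0,2,0,45],
    [-3.6,0,2,0,45],
    [-3.6,0,2,0,45],
    [-3.6,0,2,0,45],
    [-3.6,0,2,0,45],
    [-3.6,0,2,0,45],
    [-4,0,1,0,45],
    [-4,0,1,0,45]
  ]
}}

```text
clock: 2.07
tool_pos: [563.9, -103.9, 231.4]
tool_rot: [0.5, -0.5, 0.5, -0.5]
force: [0.3, -0.3, -0.2]
opening: 38.5
```

```bash
python3 go.py 613 279.5 190 90
```

```text
t=2.1 tcp [ 563.9 -103.9  231.4] jaw yaw -90.0 tilt -1.000 open 38.5 F [ 0.3 -0.3 -0.2]
  spin -0.000 then shift cm [-38.34   4.14   4.91] ; q7 -1.50 | axes x [-0. -1.  0.] z [1. 0. 0.]
```

Request:
{"method": "move_arm", "body": {
  "rows": [
    [-4,0.4,0.5,0,45],
    [-4,0.4,0.5,0,45],
    [-4,0.4,0.5,0,45],
    [-4,0.4,0.5,0,45],
    [-4,0.4,0.5,0,45],
    [-4,0.4,0.5,0,45],
    [-4,0.4,0.5,0,45],
    [-4,0.4,0.5,0,45],
    [-4,0.4,0.5,0,45],
    [-2.3,0.5,0.4,0,45]
  ]
}}

```text
clock: 2.9
tool_pos: [611.1, 283.3, 190.4]
tool_rot: [-0.5, 0.5, -0.498, 0.502]
force: [-1.1, 1.0, -0.2]
opening: 38.3
```

```bash
python3 go.py 613 279.5 66 90; python3 - <<'E'
from h import *
w=Cam("wrist","w1.png"); print(w.T.round(2).tolist()); print(w.proj([[613,279.5,103],[504,279,60],[565.5,370,20],[623,69,18]]))
E
```

```text
t=2.9 tcp [611.1 283.3 190.4] jaw yaw -89.7 tilt -1.000 open 38.3 F [-1.1  1.  -0.2]
  spin 0.005 then shift cm [ 0.42 12.43  0.19] ; q7 -2.21 | axes x [ 0. -1. -0.] z [ 1.  0. -0.]
[[0.0, -0.96, -0.28, 680.68], [-1.0, -0.01, 0.0, 283.36], [-0.0, 0.28, -0.96, 332.12], [0.0, 0.0, 0.0, 1.0]]
[[321.42032856 243.56850734]
 [319.79941782 368.79360368]
 [204.49615236 270.8724478 ]
 [593.98450017 201.17315151]]
```

View pics/w1.png

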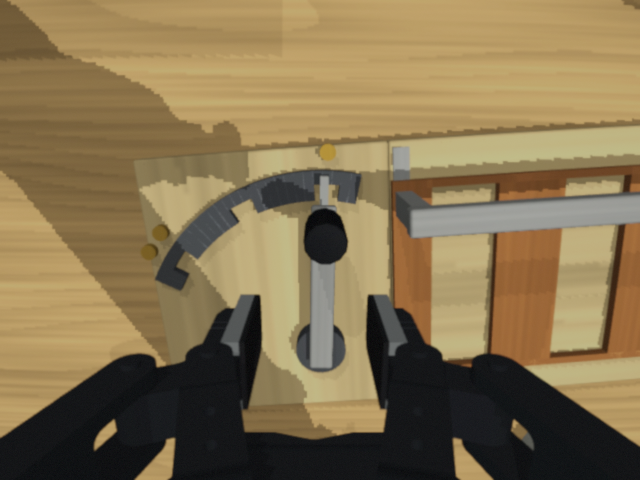

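Request:
{"method": "move_arm", "body": {
  "rows": [
    [0.6,0,0.3,0.005,45],
    [0,3,0,0,45],
    [0,3,0,0,45],
    [0,3,0,0,45],
    [0,2,0,0,45],
    [0,1.4,0,0,45],
    [0,0,0,0,10],
    [0,0,0,0,10],
    [0,0,0,0,10],
    [0,0,0,0,10]
  ],
  "force": 30
}}

```text
clock: 3.78
tool_pos: [614.3, 270.3, 64.1]
tool_rot: [-0.5, 0.502, -0.501, 0.498]
force: [3.5, 3.3, -19.2]
opening: 25.3
```

```bash
python3 go.py 565.5 370 66 90
```

```text
t=3.8 tcp [614.3 270.3  64.1] jaw yaw -90.3 tilt -1.000 open 25.3 F [  3.5   3.3 -19.2]
  spin -0.006 then shift cm [-9.97 -0.19 -4.88] ; q7 -2.25 | axes x [ 0. -1.  0.] z [ 1. -0. -0.]
```

Request:
{"method": "move_arm", "body": {
  "rows": [
    [0,0,0,0,15],
    [0,0,0,0,15],
    [0,0,0,0,15],
    [0,0,0,0,15],
    [0,0,0,0,15],
    [0,0,0,0,15],
    [0,0,0,0,15],
    [0,0,0,0,15],
    [0,0,0,0,15],
    [0,0,0,0,15]
  ]
}}

```text
clock: 4.62
tool_pos: [614.3, 270.3, 64.1]
tool_rot: [-0.5, 0.502, -0.501, 0.498]
force: [4.3, 3.9, -25.0]
opening: 25.2
```

```bash
python3 - <<'E'
from h import *
t=Cam("top"); s=Cam("scene")
cv2.imwrite("pics/g.png",np.vstack([crop(t.img,100,200,260,360,3)[:300,:480],crop(s.img,400,190,560,290,3)])[:,:,::-1])
E
```

```text
(no output)
```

View pics/g.png

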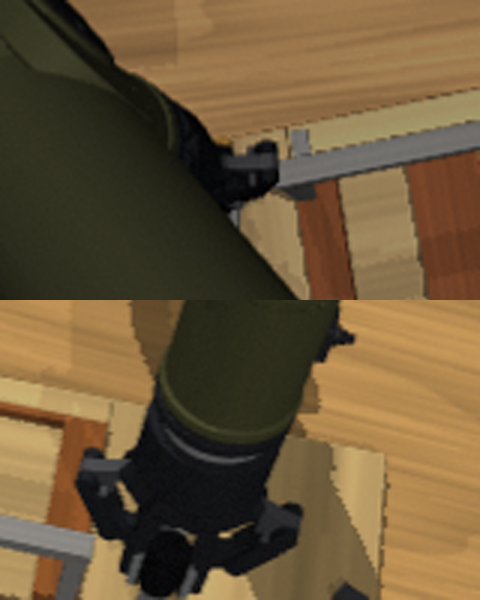

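Request:
{"method": "move_arm", "body": {
  "rows": [
    [-0.3,-0.15,0,0,15],
    [-1.1,0,-0.05,-0.1,15],
    [-1.1,0,-0.05,-0.1,15],
    [-1.1,0,-0.05,-0.1,15],
    [-1.1,0,-0.05,-0.1,15],
    [-1.1,0,-0.05,-0.1,15],
    [-1.1,0,-0.05,-0.1,15],
    [-1.1,0,-0.05,-0.1,15],
    [0,0,0,0,15],
    [0,0,0,0,15]
  ]
}}

```text
clock: 5.55
tool_pos: [591.6, 344.9, 64.7]
tool_rot: [-0.64, 0.299, -0.3, 0.641]
force: [10.5, 8.9, -33.0]
opening: 25.4
```

```bash
python3 go.py 565.5 370 66 146; python3 - <<'E'
from h import *
w=Cam("wrist","w2.png")
p=monitor.get_state()["tool_pos"]; print(np.hypot(*(p[:2]-[504,279])),np.arctan2(p[1]-279,p[0]-504)-.0785+.25)
E
```

```text
t=5.5 tcp [591.6 344.9  64.7] jaw yaw -50.2 tilt -1.000 open 25.4 F [ 10.5   8.9 -33. ]
  spin -0.282 then shift cm [-3.56 -0.13  0.62] ; q7 -1.72 | axes x [ 0.83 -0.56  0.  ] z [0.56 0.83 0.  ]
109.56650112383498 0.8164878169796278
```

View pics/w2.png

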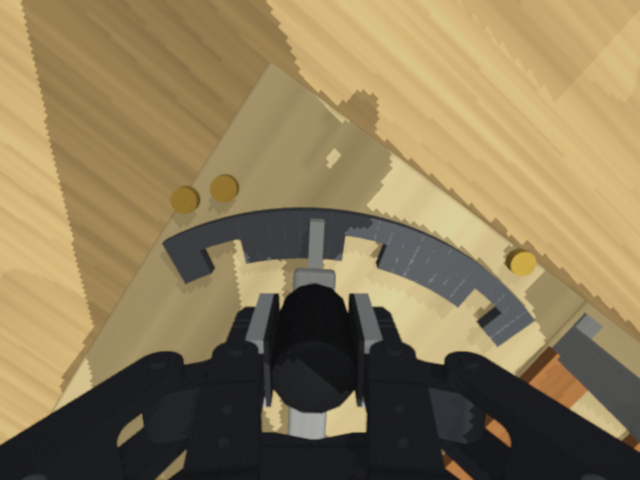

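Request:
{"method": "move_arm", "body": {
  "rows": [
    [-1.1,0.2,-0.05,-0.1,15],
    [-1.1,0.1,-0.05,-0.1,15],
    [-1.1,0,-0.05,-0.1,15],
    [-0.4,0,0,-0.034,15],
    [0,0,0,0,15],
    [0,0,0,0,15],
    [0,0,0,0,15],
    [0,0,0,0,15],
    [0,0,0,0,15],
    [0,0,0,0,15]
  ]
}}

```text
clock: 6.43
tool_pos: [564.5, 370.1, 64.7]
tool_rot: [-0.68, 0.188, -0.19, 0.682]
force: [7.0, 8.0, -21.9]
opening: 25.1
```

```bash
python3 go.py 565.5 370 66 146; python3 - <<'E'
from h import *
p=monitor.get_state()["tool_pos"]; print(np.hypot(*(p[:2]-[504,279])),np.arctan2(p[1]-279,p[0]-504)-.0785+.25)
E
```

```text
t=6.4 tcp [564.5 370.1  64.7] jaw yaw -31.1 tilt -1.000 open 25.1 F [  7.    8.  -21.9]
  spin 0.051 then shift cm [ 0.08 -0.13  0.05] ; q7 -1.47 | axes x [ 0.83 -0.56  0.  ] z [0.56 0.83 0.  ]
109.35573452735402 1.1555711436703637
```

Request:
{"method": "move_arm", "body": {
  "rows": [
    [0,0,0,0,45],
    [0,0,0,0,45],
    [0,0,0,0,45],
    [0,0,0,0,45],
    [0,-3,0,0,45],
    [0,-4,0,0,45],
    [0,-4,0,0,45],
    [0,-4,0,0,45],
    [0,0,0,0,45],
    [0,0,0,0,45]
  ]
}}

```text
clock: 7.27
tool_pos: [563.5, 371.0, 219.5]
tool_rot: [-0.68, 0.187, -0.191, 0.683]
force: [0.2, 0.3, -1.2]
opening: 38.4
```

```bash
python3 go.py 617 -214 210 0; python3 - <<'E'
from h import *
w=Cam("wrist","w3.png")
E
```

```text
t=7.3 tcp [563.5 371.  219.5] jaw yaw -31.1 tilt -1.000 open 38.4 F [ 0.2  0.3 -1.2]
  spin -0.542 then shift cm [  5.34   0.61 -58.5 ] ; q7 -1.41 | axes x [1. 0. 0.] z [-0.    1.    0.01]
```

View pics/w3.png

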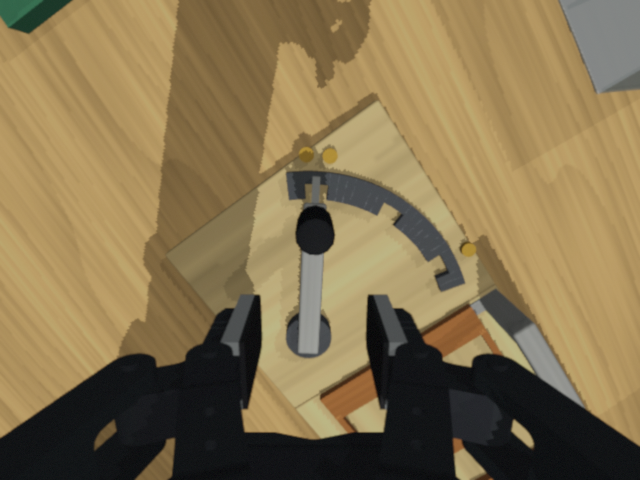

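Request:
{"method": "move_arm", "body": {
  "rows": [
    [0,0,0,-0.12,100],
    [0,0,0,-0.12,100],
    [0,0,0,-0.12,100],
    [0,0,0,-0.12,100],
    [0,0,0,-0.062,100],
    [0.5,0,-4,0,100],
    [0.5,0,-4,0,100],
    [0.5,0,-4,0,100],
    [0.5,0,-4,0,100],
    [0.5,0,-4,0,100]
  ]
}}

```text
clock: 8.15
tool_pos: [586.4, 167.0, 213.0]
tool_rot: [0.708, -0.001, -0.001, -0.707]
force: [1.3, 0.2, -0.3]
opening: 85.4
```

Request:
{"method": "move_arm", "body": {
  "rows": [
    [0.5,0,-4,0,100],
    [0.5,0,-4,0,100],
    [0.5,0,-4,0,100],
    [0.5,0,-4,0,100],
    [0.5,0,-4,0,100],
    [0.3,0,-4,0,100],
    [0,0,-4,0,100],
    [0,0,-4,0,100],
    [0,0,-3.5,0,100],
    [0,0,-2.5,0,100]
  ]
}}

```text
clock: 8.98
tool_pos: [613.3, -215.7, 212.6]
tool_rot: [0.708, -0.003, 0.0, -0.707]
force: [-0.2, -0.4, 0.4]
opening: 85.3
```

```bash
python3 go.py 617 -214 80 0; python3 - <<'E'
from meas import *
t=Cam("top"); sticks(t)
w=Cam("wrist"); sticks(w)
E
```

```text
t=9.0 tcp [ 613.3 -215.7  212.6] jaw yaw -0.3 tilt -1.000 open 85.3 F [-0.2 -0.4  0.4]
  spin -0.005 then shift cm [ 0.42 13.26  0.19] ; q7 0.06 | axes x [ 1. -0. -0.] z [-0.  1. -0.]
rect c=(457,-223) 130x33 ang 78.5 px [427. 314.]
rect c=(447,-351) 69x34 ang -88.7 px [491. 311.]
rect c=(548,-6) 115x30 ang -8.4 px [309. 285.]
rect c=(556,198) 159x43 ang 9.4 px [211. 294.]
rect c=(563,116) 159x50 ang 1.4 px [250. 283.]
rect c=(567,-72) 138x35 ang 1.3 px [342. 272.]
rect c=(608,-207) 118x51 ang 89.2 px [403. 239.]
```

Request:
{"method": "move_arm", "body": {
  "rows": [
    [0.4,4,0.2,-0.005,100],
    [0,4,0,0,100],
    [0,4,0,0,100],
    [0,4,0,0,100],
    [0,2.7,0,0,100],
    [0,2,0,0,100],
    [0,0,0,0,50],
    [0,0,0,0,50],
    [0,0,0,0,50],
    [0,0,0,0,50]
  ],
  "force": 40
}}

```text
clock: 9.92
tool_pos: [620.2, -208.3, 9.3]
tool_rot: [0.707, 0.003, -0.001, -0.707]
force: [-0.2, -0.4, -3.2]
opening: 60.5
```

```bash
python3 go.py 617 -184 5 0
```

```text
t=9.9 tcp [ 620.2 -208.3    9.3] jaw yaw 0.3 tilt -1.000 open 60.5 F [-0.2 -0.4 -3.2]
  spin 0.005 then shift cm [-0.32  0.42  2.43] ; q7 -0.05 | axes x [ 1. -0.  0.] z [ 0.  1. -0.]
```

Request:
{"method": "move_arm", "body": {
  "rows": [
    [0,-1.5,0,0,50],
    [0,0,1.5,0,50],
    [0,0,1.3,0,50],
    [0,0,0,0,50],
    [0,1,0,0,50],
    [0,0.5,0,0,50],
    [0,0,0,0,50],
    [0,0,0,0,100],
    [0,0,0,0,100],
    [0,0,0,0,100]
  ]
}}

```text
clock: 10.75
tool_pos: [619.1, -181.0, 7.5]
tool_rot: [0.707, 0.001, -0.002, -0.707]
force: [-0.1, -0.4, 0.3]
opening: 85.3
```

```bash
python3 go.py 620 -184 5 0;  python3 - <<'E'
from meas import *
w=Cam("wrist","w4.png"); print(w.T.round(2).tolist()); print(w.proj([[604,-250,54],[604,-120,54],[636,-120,54],[636,-250,54]]).round())
E
```

```text
t=10.8 tcp [ 619.1 -181.     7.5] jaw yaw 0.2 tilt -1.000 open 85.3 F [-0.1 -0.4  0.3]
  spin 0.004 then shift cm [ 0.09  0.25 -0.3 ] ; q7 -0.09 | axes x [ 1. -0. -0.] z [-0.  1. -0.]
[[1.0, 0.0, -0.0, 618.55], [0.0, -0.96, -0.27, -110.96], [-0.0, 0.27, -0.96, 149.23], [0.0, 0.0, 0.0, 1.0]]
[[266. 579.]
 [249. 162.]
 [392. 163.]
 [367. 579.]]
```

View pics/w4.png

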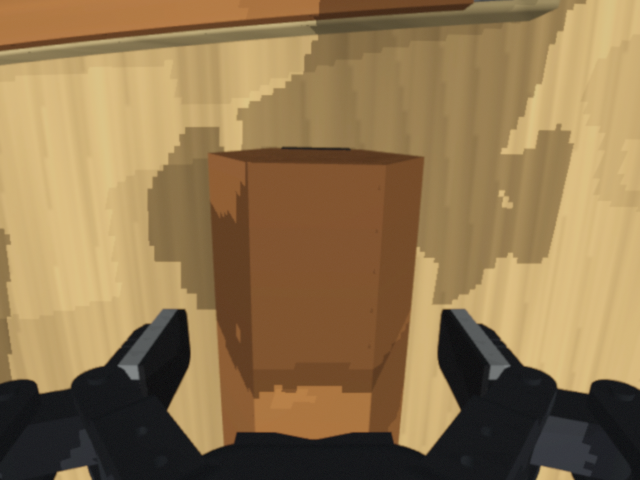

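Request:
{"method": "move_arm", "body": {
  "rows": [
    [0.5,0.5,0,0,100],
    [0.7,0,0,0,100],
    [0.2,0,0,0,100],
    [0.5,-0.7,0,0,100],
    [0.7,-0.7,0,0,100],
    [0.8,-0.55,0,0,100],
    [0.85,-0.4,0,0,100],
    [0.5,-0.2,0,0,100],
    [0,0,0,0,100],
    [0,0,0,0,100]
  ]
}}

```text
clock: 11.63
tool_pos: [667.3, -179.8, 28.7]
tool_rot: [-0.707, -0.002, 0.002, 0.707]
force: [-0.4, 0.6, 0.3]
opening: 85.4
```

```bash
python3 go.py 620 -184 5 0;  python3 - <<'E'
from meas import *
w=Cam("wrist","w5.png")
E
```

```text
t=11.6 tcp [ 667.3 -179.8   28.7] jaw yaw 0.3 tilt -1.000 open 85.4 F [-0.4  0.6  0.3]
  spin 0.005 then shift cm [-4.73  2.36 -0.42] ; q7 -0.09 | axes x [ 1. -0.  0.] z [-0.  1.  0.]
```

View pics/w5.png

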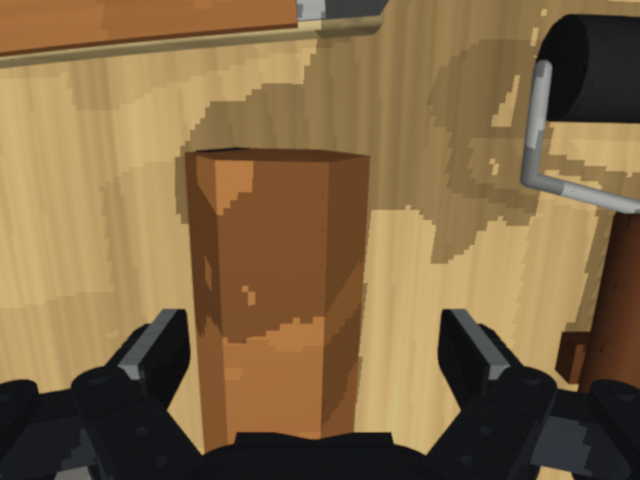

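Request:
{"method": "move_arm", "body": {
  "rows": [
    [-1,0,0,0,100],
    [0,2.6,0,0,100],
    [0.9,0,0,0,100],
    [0.3,0,0,0,100],
    [0.5,-0.7,0,0,100],
    [0.7,-0.7,0,0,100],
    [0.8,-0.55,0,0,100],
    [0.85,-0.4,0,0,100],
    [0.5,-0.2,0,0,100],
    [0,0,0,0,100]
  ]
}}

```text
clock: 12.52
tool_pos: [704.8, -179.4, 30.2]
tool_rot: [0.707, 0.003, -0.0, -0.707]
force: [-0.7, 0.7, -0.3]
opening: 85.3
```

```bash
cat > wl.py <<'E'
import sys; from meas import *
def look(name,zt=54):
    w=Cam("wrist",name); st=monitor.get_state(); x=w.img.astype(int)
    brown=(x[...,0]>1.55*x[...,1]); 
    band=brown[250:290]; cols=np.where(band.mean(0)>.5)[0]; cols=cols[(cols>190)&(cols<445)]
    if len(cols):
        e=w.cast([(cols.min(),270),(cols.max(),270)],27 if zt==54 else zt-27); print("brown cols",cols.min(),cols.max(),"edges(mid z)",e.round(0)[:,:2].tolist(),"mid",e.mean(0)[:2].round(1))
    dark=(x.max(2)<38); dark[290:]=0; dark[:, :190]=0; dark[:,450:]=0; dark[:120]=0
    n,l,s,c=cv2.connectedComponentsWithStats(dark.astype(np.uint8))
    for i in range(1,n):
        if s[i,4]>12: print("dark",s[i].tolist())
    print("t=%.1f tcp %s F %s"%(st["clock"],st["tool_pos"].round(1),st["force"].round(1)))
look(sys.argv[1])
E
python3 wl.py w6.png; python3 -c "
import cv2,numpy as np
for n in ('w4','w5','w6'):
  x=cv2.imread('pics/%s.png'%n)[...,::-1].astype(int); print(n,[x[r,c].tolist() for r,c in ((270,300),(270,240),(270,215),(270,205),(148,320),(150,220),(150,240))])"
```

```text
dark [190, 154, 16, 5, 56]
dark [190, 261, 1, 14, 14]
dark [190, 280, 2, 10, 17]
t=12.6 tcp [ 703.6 -179.5   29.2] F [-0.5  0.5 -0.2]
w4 [[128, 84, 47], [98, 63, 34], [99, 66, 38], [128, 105, 67], [55, 44, 32], [136, 111, 71], [161, 129, 82]]
w5 [[124, 81, 44], [123, 79, 43], [88, 55, 29], [116, 75, 41], [137, 112, 69], [31, 25, 21], [66, 42, 26]]
w6 [[123, 80, 46], [132, 86, 50], [131, 86, 49], [131, 85, 48], [150, 124, 81], [117, 88, 54], [94, 66, 39]]
```

```bash
sed -i 's/1.55\*/1.38*/; s/cols>190)&(cols<445)/cols>100)\&(cols<520)/; s/:190\]=0/:120]=0/; s/450:\]=0/520:]=0/' wl.py; python3 wl.py w7.png
```

```text
brown cols 209 519 edges(mid z) [[665.0, -162.0], [778.0, -161.0]] mid [ 721.8 -161.7]
dark [506, 120, 14, 1, 14]
dark [190, 154, 31, 6, 105]
dark [180, 168, 29, 122, 1345]
dark [185, 254, 15, 36, 251]
t=12.6 tcp [ 702.7 -179.7   28.4] F [-0.2 -0.7 -0.9]
```

View pics/w7.png

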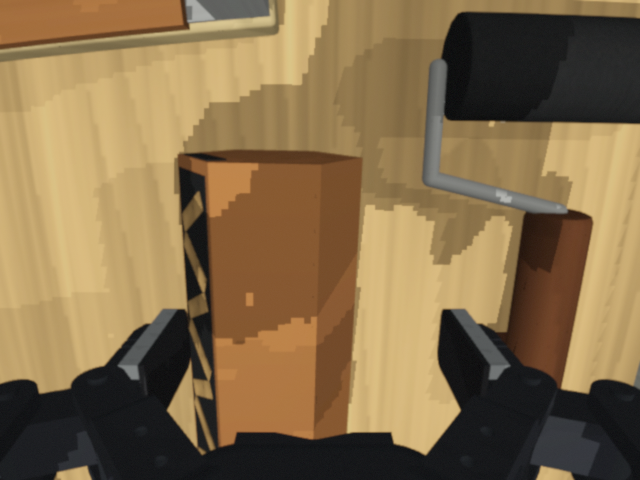

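Request:
{"method": "move_arm", "body": {
  "rows": [
    [-1.1,0,0,0,90],
    [0,1.5,0,0,90],
    [0,1,0,0,50],
    [0,0,0,0,50],
    [0,0,0,0,50],
    [0,0,0,0,50],
    [0,-1,0,0,50],
    [-2.5,0,0,0,50],
    [-3.5,0,0,0,50],
    [0,0,0,0,50]
  ]
}}

```text
clock: 13.45
tool_pos: [623.0, -179.9, 10.8]
tool_rot: [0.707, -0.002, -0.006, -0.707]
force: [-1.9, -0.4, -4.6]
opening: 60.9
```

Request:
{"method": "move_arm", "body": {
  "rows": [
    [0,0.6,0,0,50],
    [0,0.4,0,0,50],
    [0,0,0,0,50],
    [0,0,0,0,100],
    [0,0,0,0,100],
    [0,0,0,0,100],
    [0,0,0,0,100],
    [0,0,0,0,100],
    [0,0,0,0,100],
    [0,0,0,0,100]
  ]
}}

```text
clock: 14.28
tool_pos: [631.3, -180.3, 2.9]
tool_rot: [0.707, 0.002, -0.002, -0.707]
force: [0.1, -0.7, -0.4]
opening: 85.3
```

```bash
python3 wl.py w8.png
```

```text
brown cols 247 420 edges(mid z) [[611.0, -153.0], [662.0, -153.0]] mid [ 636.7 -152.9]
dark [222, 158, 46, 8, 191]
dark [211, 175, 36, 115, 2191]
dark [215, 274, 7, 16, 52]
t=14.3 tcp [ 631.2 -180.4    2.9] F [ 1.1  0.7 -0.1]
```

Request:
{"method": "move_arm", "body": {
  "rows": [
    [0.6,0.1,0,0,100],
    [0.6,0,0,0,100],
    [0.2,0,0,0,100],
    [0.5,-0.7,0,0,100],
    [0.7,-0.7,0,0,100],
    [0.8,-0.55,0,0,100],
    [0.85,-0.4,0,0,100],
    [0.5,-0.2,0,0,100],
    [0,0,0,0,100],
    [0,0,0,0,100]
  ]
}}

```text
clock: 15.17
tool_pos: [679.3, -179.8, 27.6]
tool_rot: [-0.707, -0.002, 0.002, 0.707]
force: [0.5, 0.9, 0.1]
opening: 85.2
```

```bash
python3 wl.py w9.png
```

```text
brown cols 192 363 edges(mid z) [[635.0, -162.0], [696.0, -161.0]] mid [ 665.8 -161.4]
dark [231, 160, 81, 3, 124]
dark [225, 179, 92, 111, 5916]
t=15.2 tcp [ 678.6 -179.9   27.2] F [-0.2 -0.1 -1.3]
```

Request:
{"method": "move_arm", "body": {
  "rows": [
    [-1.25,0,-0.7,0,95],
    [0,1.4,0,0,95],
    [0,1,0,0,50],
    [0,0,0,0,50],
    [0,0,0,0,50],
    [0,0,0,0,50],
    [0,0,0,0,50],
    [0,-3,0,0,50],
    [0,-4,0,0,50],
    [0,-4,0,0,50]
  ],
  "force": 50
}}

```text
clock: 16.05
tool_pos: [665.2, -186.6, 113.1]
tool_rot: [-0.707, -0.001, 0.003, 0.708]
force: [1.4, -0.1, -1.6]
opening: 60.3
```

Request:
{"method": "move_arm", "body": {
  "rows": [
    [0,-4,0,-0.125,50],
    [0,0,0,-0.125,50],
    [0,0,0,-0.125,50],
    [0,0,0,-0.125,50],
    [0,0,0,-0.125,50],
    [0,0,0,-0.125,50],
    [0,0,0,-0.125,50],
    [0,0,0,-0.125,50],
    [0,0,0,-0.125,50],
    [0,0,0,-0.125,50]
  ]
}}

```text
clock: 16.88
tool_pos: [666.2, -187.0, 153.4]
tool_rot: [0.571, 0.417, -0.417, -0.571]
force: [-0.1, 0.1, -2.2]
opening: 60.2
```

```bash
python3 wl.py w10.png; python3 go.py 565 169 150 94.5; python3 -c "
from meas import *
sticks(Cam('top','t10.png'))"
```

```text
brown cols 209 421 edges(mid z) [[671.0, -262.0], [714.0, -126.0]] mid [ 692.3 -194. ]
dark [480, 288, 15, 2, 27]
t=16.9 tcp [ 666.2 -187.   153.1] F [ 0.8  0.4 -2.5]
t=16.9 tcp [ 666.2 -187.   153.1] jaw yaw 72.6 tilt -1.000 open 60.4 F [ 0.8  0.4 -2.5]
  spin -0.383 then shift cm [36.29  0.33  7.3 ] ; q7 1.13 | axes x [-0.08  1.    0.  ] z [-1.   -0.08  0.  ]
rect c=(457,-223) 130x33 ang 78.5 px [427. 314.]
rect c=(441,-341) 56x45 ang -88.0 px [487. 314.]
rect c=(558,178) 157x73 ang 4.8 px [215. 298.]
rect c=(563,103) 157x69 ang 4.5 px [255. 286.]
rect c=(576,-71) 156x35 ang 1.7 px [342. 267.]
```

View pics/w10.png

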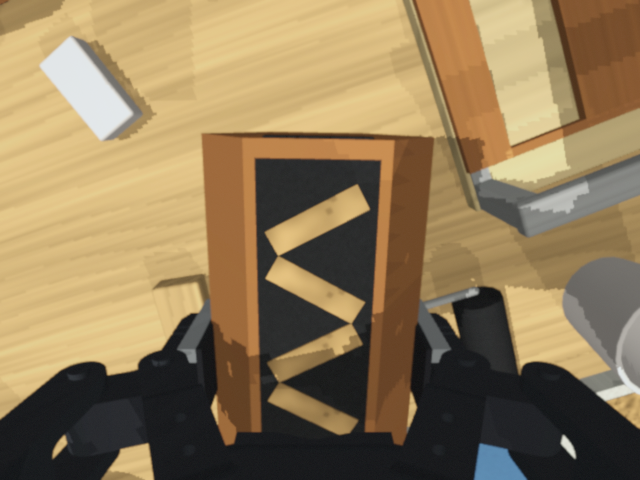

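Request:
{"method": "move_arm", "body": {
  "rows": [
    [0,0,0,-0.125,50],
    [0,0,0,-0.125,50],
    [0,0,0,-0.125,50],
    [0,0,0,-0.008,50],
    [4,0,0.8,0,50],
    [4,0,0.8,0,50],
    [4,0,0.8,0,50],
    [4,0,0.8,0,50],
    [4,0,0.8,0,50],
    [4,0,0.8,0,50]
  ]
}}

```text
clock: 17.82
tool_pos: [601.4, 50.7, 153.5]
tool_rot: [-0.485, -0.515, 0.515, 0.484]
force: [1.7, 0.2, -2.3]
opening: 60.4
```

Request:
{"method": "move_arm", "body": {
  "rows": [
    [4,0,0.8,0,50],
    [4,0,0.8,0,50],
    [3,0,0.7,0,50],
    [1.3,0,0.2,0,50],
    [0,0,0,0,50],
    [0,0,0,0,50],
    [0,0,0,0,50],
    [0,0,0,0,50],
    [0,0,0,0,50],
    [0,0,0,0,50]
  ]
}}

```text
clock: 18.65
tool_pos: [569.6, 168.8, 153.1]
tool_rot: [-0.484, -0.516, 0.516, 0.484]
force: [-0.3, 1.3, -2.7]
opening: 60.1
```

```bash
sed -i 's/<38/<60/' wl.py; python3 wl.py w11.png; python3 go.py 565 169 22 94.5;  python3 -c "
from meas import *
w=Cam('wrist'); 
# land edges near the channel 3 beyond the stick: brown/pale transitions on rows
x=w.img.astype(int); b=x[...,0]>1.38*x[...,1]
for r in (60,80,100): 
  e=np.where(np.diff(b[r].astype(int))!=0)[0]; print(r,[(int(c),w.cast([(c,r)],22)[0,:2].round().tolist()) for c in e])"
```

```text
brown cols 101 421 edges(mid z) [[606.0, 27.0], [592.0, 243.0]] mid [598.8 134.9]
dark [460, 120, 18, 46, 273]
dark [478, 120, 4, 12, 25]
dark [509, 120, 8, 5, 20]
dark [264, 135, 110, 4, 249]
dark [256, 159, 125, 131, 10997]
t=18.7 tcp [569.4 169.  153.1] F [-0.7 -0.2 -2. ]
t=18.7 tcp [569.4 169.  153.1] jaw yaw 93.7 tilt -1.000 open 60.2 F [-0.7 -0.2 -2. ]
  spin -0.014 then shift cm [ 0.03 13.11  0.43] ; q7 0.91 | axes x [-0.08  1.   -0.  ] z [-1.   -0.08  0.  ]
60 []
80 []
100 [(27, [497.0, -16.0]), (43, [496.0, -6.0]), (45, [496.0, -4.0]), (47, [496.0, -3.0]), (159, [493.0, 69.0]), (187, [492.0, 86.0]), (192, [492.0, 89.0]), (195, [492.0, 91.0]), (268, [489.0, 136.0]), (350, [486.0, 187.0]), (397, [484.0, 216.0])]
```

Request:
{"method": "move_arm", "body": {
  "rows": [
    [-0.1,3,0.4,-0.014,50],
    [0,3,0,0,50],
    [0,3,0,0,50],
    [0,2,0,0,50],
    [0,1,0,0,50],
    [0,0.5,0,0,50],
    [0,0.4,0,0,50],
    [0,0,0,0,50],
    [0,0,0,0,50],
    [0,0,0,0,50]
  ]
}}

```text
clock: 19.58
tool_pos: [566.0, 169.3, 25.6]
tool_rot: [0.48, 0.52, -0.519, -0.479]
force: [0.5, 0.9, -3.0]
opening: 60.2
```

```bash
python3 wl.py w12.png; python3 go.py 565 169 22 94.5
```

```text
brown cols 103 457 edges(mid z) [[553.0, 93.0], [543.0, 219.0]] mid [547.8 156. ]
dark [263, 135, 110, 4, 267]
dark [255, 159, 125, 131, 11057]
t=19.6 tcp [565.9 169.2  25.5] F [-0.5 -0.6 -2.6]
t=19.6 tcp [565.9 169.2  25.5] jaw yaw 94.6 tilt -1.000 open 60.2 F [-0.5 -0.6 -2.6]
  spin 0.003 then shift cm [-0.01  0.35  0.09] ; q7 0.84 | axes x [-0.08  1.    0.  ] z [-1.   -0.08 -0.  ]
```

Request:
{"method": "move_arm", "body": {
  "rows": [
    [0,0.3,0,0,50],
    [0,0.15,0,0,50],
    [0,0,0,0,50],
    [0,0,0,0,100],
    [0,0,0,0,100],
    [0,0,0,0,100],
    [0,0,0,0,100],
    [0,-2,0,0,100],
    [0,-4,0,0,100],
    [0,-4,0,0,100]
  ]
}}

```text
clock: 20.47
tool_pos: [563.8, 168.4, 119.5]
tool_rot: [-0.478, -0.519, 0.521, 0.48]
force: [1.3, 0.1, 1.4]
opening: 85.4
```

Request:
{"method": "move_arm", "body": {
  "rows": [
    [-2,-3,0,0.1,100],
    [-4,0,0.4,0.12,100],
    [-4,0,0.4,0.12,100],
    [-4,0,0.4,0.12,100],
    [-4,0,0.4,0.12,100],
    [-4,0,0.4,0.12,100],
    [-4,0,0.4,0.12,100],
    [-4,0,0,0.12,100],
    [-4,0,0,0.12,100],
    [-4,0,0,0.12,100]
  ]
}}

```text
clock: 21.3
tool_pos: [379.3, -146.9, 150.0]
tool_rot: [0.689, 0.163, -0.162, -0.687]
force: [-0.6, -2.1, -1.2]
opening: 85.6
```

```bash
python3 go.py 456 -224 150 -11.5; python3 -c "
from meas import *
t=Cam('top','t12.png'); sticks(t)
s=Cam('scene','s12.png'); sticks(s)"
```

```text
t=21.3 tcp [ 379.3 -146.9  150. ] jaw yaw 26.6 tilt -1.000 open 85.6 F [-0.6 -2.1 -1.2]
  spin 0.665 then shift cm [ 9.06  0.02 -6.02] ; q7 1.03 | axes x [ 0.98 -0.2   0.  ] z [ 0.2   0.98 -0.  ]
rect c=(457,-223) 130x32 ang 78.7 px [427. 314.]
rect c=(448,-381) 130x33 ang -88.9 px [506. 308.]
rect c=(555,205) 158x29 ang 9.4 px [207. 295.]
rect c=(569,113) 144x49 ang 3.9 px [250. 278.]
rect c=(570,16) 156x52 ang 4.3 px [300. 272.]
rect c=(577,-71) 157x35 ang 1.5 px [342. 267.]
rect c=(564,214) 126x19 ang 8.1 px [427. 256.]
rect c=(564,127) 140x61 ang 3.5 px [385. 248.]
rect c=(578,25) 127x53 ang 4.6 px [333. 236.]
rect c=(585,-63) 127x32 ang 1.9 px [291. 227.]
rect c=(474,-217) 141x63 ang 78.7 px [242. 170.]
rect c=(466,-371) 140x66 ang -89.0 px [179. 150.]
rect c=(308,-861) 322x152 ang 36.1 px [20. 61.]
rect c=(-276,150) 82x58 ang 89.8 px [472.   8.]
```

Request:
{"method": "move_arm", "body": {
  "rows": [
    [0,0,0,0.125,100],
    [0,0,0,0.125,100],
    [0,0,0,0.125,100],
    [0,0,0,0.125,100],
    [0,0,0,0.125,100],
    [0,0,0,0.04,100],
    [3,0,-2,0,100],
    [3,0,-2,0,100],
    [3.1,0,-2,0,100],
    [0,0,0,0,100]
  ]
}}

```text
clock: 22.23
tool_pos: [433.1, -199.1, 148.0]
tool_rot: [-0.697, 0.071, -0.064, 0.711]
force: [-2.4, -1.5, -1.6]
opening: 86.0
```

```bash
python3 go.py 457 -223 4 -11.4
```

```text
t=22.2 tcp [ 433.1 -199.1  148. ] jaw yaw -10.9 tilt -1.000 open 86.0 F [-2.4 -1.5 -1.6]
  spin 0.009 then shift cm [ 2.99 14.33 -2.14] ; q7 0.04 | axes x [ 0.98 -0.2  -0.01] z [0.2  0.98 0.02]
```

Request:
{"method": "move_arm", "body": {
  "rows": [
    [3,0,-2.1,0,100],
    [0,0,0,0,100],
    [0,3,0,0,100],
    [0,3,0,0,100],
    [0,3,0,0,100],
    [0,2,0,0,100],
    [0,0,0,0,100],
    [0,0,0,0,100],
    [0,0,0,0,100],
    [0,0,0,0,100]
  ]
}}

```text
clock: 23.07
tool_pos: [455.8, -222.7, 41.6]
tool_rot: [-0.704, 0.07, -0.062, 0.704]
force: [0.6, -0.8, 0.1]
opening: 85.6
```

```bash
python3 go.py 457 -223 4 -11.4;python3 wl.py w13.png
```

```text
t=23.1 tcp [ 455.8 -222.7   41.6] jaw yaw -10.7 tilt -1.000 open 85.6 F [ 0.6 -0.8  0.1]
  spin 0.012 then shift cm [ 0.16  3.76 -0.  ] ; q7 -0.16 | axes x [ 0.98 -0.2  -0.01] z [ 0.2   0.98 -0.  ]
brown cols 261 390 edges(mid z) [[437.0, -206.0], [487.0, -215.0]] mid [ 462.2 -210.4]
dark [242, 132, 35, 3, 57]
dark [230, 144, 32, 146, 2048]
dark [232, 193, 4, 19, 31]
dark [233, 219, 20, 50, 473]
t=23.1 tcp [ 455.7 -222.9   41.5] F [ 0.4 -0.5  0.5]
```

Request:
{"method": "move_arm", "body": {
  "rows": [
    [0,2,0,0.012,100],
    [0,1.8,0,0,100],
    [0,0,0,0,50],
    [0,0,0,0,50],
    [0,0,0,0,50],
    [0,0,0,0,50],
    [0,-1,0,0,50],
    [0,0,2.5,0,50],
    [0,0,2.5,0,50],
    [0,0,0,0,50]
  ]
}}

```text
clock: 23.95
tool_pos: [465.4, -167.9, 13.3]
tool_rot: [-0.702, 0.073, -0.064, 0.705]
force: [0.6, -0.0, -2.1]
opening: 60.1
```

Request:
{"method": "move_arm", "body": {
  "rows": [
    [0,0.6,0,0,50],
    [0,0.4,0,0,50],
    [0,0,0,0,50],
    [0,0,0,0,100],
    [0,0,0,0,100],
    [0,0,0,0,100],
    [0,0,0,0,100],
    [0,0,0,0,100],
    [0,0,0,0,100],
    [0,0,0,0,100]
  ]
}}

```text
clock: 24.78
tool_pos: [463.7, -173.2, 1.7]
tool_rot: [-0.703, 0.076, -0.065, 0.704]
force: [-0.0, 0.2, -0.2]
opening: 85.4
```

```bash
python3 wl.py w14.png
```

```text
brown cols 242 420 edges(mid z) [[448.0, -142.0], [500.0, -152.0]] mid [ 474.1 -147.1]
dark [217, 139, 46, 4, 137]
dark [204, 156, 39, 134, 2515]
dark [209, 229, 2, 11, 18]
dark [211, 257, 14, 33, 220]
t=24.8 tcp [ 463.7 -173.2    1.7] F [-0.4  0.9  0. ]
```

Request:
{"method": "move_arm", "body": {
  "rows": [
    [0.6,0,0,0,100],
    [0.6,0,0,0,100],
    [0.2,0,0,0,100],
    [0.5,-0.7,0,0,100],
    [0.7,-0.7,0,0,100],
    [0.8,-0.55,0,0,100],
    [0.85,-0.4,0,0,100],
    [0.5,-0.2,0,0,100],
    [0,0,0,0,100],
    [0,0,0,0,100]
  ]
}}

```text
clock: 25.67
tool_pos: [511.1, -182.5, 26.7]
tool_rot: [-0.703, 0.075, -0.065, 0.704]
force: [-0.3, -0.2, 0.4]
opening: 85.4
```

```bash
python3 wl.py w15.png; python3 go.py 573 69 4 94.5
```

```text
brown cols 192 363 edges(mid z) [[472.0, -156.0], [532.0, -168.0]] mid [ 501.6 -161.7]
dark [222, 138, 84, 1, 84]
dark [216, 156, 95, 134, 8549]
t=25.7 tcp [ 510.5 -182.4   26.4] F [ 0.1  0.7 -0.2]
t=25.7 tcp [ 510.5 -182.4   26.4] jaw yaw -11.4 tilt -1.000 open 85.5 F [ 0.1  0.7 -0.2]
  spin 1.293 then shift cm [-24.54   2.62   8.2 ] ; q7 -0.31 | axes x [ 0.08 -1.   -0.02] z [1.   0.08 0.  ]
```

Request:
{"method": "move_arm", "body": {
  "rows": [
    [-1.25,0,0,0,95],
    [0,1.3,0,0,95],
    [0,1,0,0,50],
    [0,0,0,0,50],
    [0,0,0,0,50],
    [0,0,0,0,50],
    [0,0,0,0,50],
    [0,-3,0,0,50],
    [0,-4,0,0,50],
    [0,-4,0,0,50]
  ]
}}

```text
clock: 26.55
tool_pos: [498.8, -179.8, 114.3]
tool_rot: [-0.702, 0.076, -0.064, 0.705]
force: [1.3, -0.9, -1.3]
opening: 60.1
```

Request:
{"method": "move_arm", "body": {
  "rows": [
    [0,-4,0,0.125,50],
    [0,0,0,0.125,50],
    [0,0,0,0.125,50],
    [0,0,0,0.125,50],
    [0,0,0,0.125,50],
    [0,0,0,0.125,50],
    [0,0,0,0.125,50],
    [0,0,0,0.125,50],
    [0,0,0,0.125,50],
    [0,0,0,0.125,50]
  ]
}}

```text
clock: 27.38
tool_pos: [500.2, -180.3, 153.8]
tool_rot: [0.531, -0.475, 0.466, -0.526]
force: [0.1, -0.4, -2.6]
opening: 60.3
```

```bash
python3 wl.py w16.png; python3 go.py 573 69 150 94.5
```

```text
brown cols 210 418 edges(mid z) [[462.0, -113.0], [478.0, -253.0]] mid [ 470.1 -182.9]
dark [259, 139, 106, 3, 112]
dark [252, 164, 121, 126, 10332]
dark [487, 285, 15, 5, 51]
t=27.4 tcp [ 500.3 -180.3  153.9] F [ 0.6  0.4 -2.6]
t=27.4 tcp [ 500.3 -180.3  153.9] jaw yaw -83.7 tilt -1.000 open 60.2 F [ 0.6  0.4 -2.6]
  spin 0.032 then shift cm [-24.28   0.38   9.21] ; q7 -1.34 | axes x [ 0.08 -1.   -0.  ] z [ 1.    0.08 -0.01]
```

Request:
{"method": "move_arm", "body": {
  "rows": [
    [0,0,1,0.032,50],
    [-3.8,0,1.3,0,50],
    [-3.8,0,1.3,0,50],
    [-3.8,0,1.3,0,50],
    [-3.8,0,1.3,0,50],
    [-3.8,0,1.3,0,50],
    [-3.5,0,1.2,0,50],
    [-1.8,0,0.5,0,50],
    [0,0,0,0,50],
    [0,0,0,0,50]
  ]
}}

```text
clock: 28.27
tool_pos: [569.9, 71.9, 153.6]
tool_rot: [0.526, -0.48, 0.471, -0.521]
force: [-0.7, -0.9, -2.2]
opening: 60.4
```

```bash
python3 wl.py w17.png; python3 go.py 573 69 22 94.5
```

```text
brown cols 101 519 edges(mid z) [[525.0, 215.0], [553.0, -69.0]] mid [539.2  73.1]
dark [120, 130, 46, 160, 2558]
dark [260, 140, 105, 1, 105]
dark [252, 164, 121, 126, 10264]
dark [120, 184, 28, 31, 463]
dark [120, 239, 31, 33, 525]
dark [122, 275, 5, 13, 30]
t=28.3 tcp [570.   69.8 153.4] F [ 0.5 -1.2 -3. ]
t=28.3 tcp [570.   69.8 153.4] jaw yaw -84.7 tilt -1.000 open 60.2 F [ 0.5 -1.2 -3. ]
  spin 0.013 then shift cm [ 0.16 13.14  0.48] ; q7 -1.90 | axes x [ 0.08 -1.   -0.  ] z [ 1.    0.08 -0.01]
```

Request:
{"method": "move_arm", "body": {
  "rows": [
    [0,3,0.4,0.013,50],
    [0,3,0,0,50],
    [0,3,0,0,50],
    [0,2,0,0,50],
    [0,1,0,0,50],
    [0,0.5,0,0,50],
    [0,0,0,0,50],
    [0,0,0,0,50],
    [0,0,0,0,50],
    [0,0,0,0,50]
  ]
}}

```text
clock: 29.15
tool_pos: [573.5, 70.7, 30.1]
tool_rot: [0.521, -0.484, 0.477, -0.517]
force: [0.1, 0.4, -1.6]
opening: 60.1
```

```bash
python3 wl.py w18.png; python3 go.py 573 69 22 94.5
```

```text
brown cols 101 519 edges(mid z) [[584.0, 151.0], [596.0, -3.0]] mid [590.   73.9]
dark [259, 139, 107, 3, 169]
dark [252, 164, 121, 126, 10333]
t=29.2 tcp [573.3  70.8  29.9] F [-0.4 -0.2 -2.1]
t=29.2 tcp [573.3  70.8  29.9] jaw yaw -85.6 tilt -1.000 open 60.3 F [-0.4 -0.2 -2.1]
  spin -0.002 then shift cm [ 0.18  0.79 -0.03] ; q7 -2.02 | axes x [ 0.08 -1.   -0.  ] z [ 1.    0.08 -0.01]
```

Request:
{"method": "move_arm", "body": {
  "rows": [
    [0.15,0.5,0,0,50],
    [0,0.35,0,0,50],
    [0,0,0,0,50],
    [0,0,0,0,100],
    [0,0,0,0,100],
    [0,0,0,0,100],
    [0,0,0,0,100],
    [0,-2,0,0,100],
    [0,-4,0,0,100],
    [0,-4,0,0,100]
  ]
}}

```text
clock: 30.03
tool_pos: [572.3, 68.9, 119.8]
tool_rot: [0.522, -0.486, 0.475, -0.516]
force: [1.4, -0.0, 0.8]
opening: 85.5
```

Request:
{"method": "move_arm", "body": {
  "rows": [
    [2,-4,-2,-0.12,100],
    [4,0,0,-0.12,100],
    [4,0,0,-0.12,100],
    [4,0,0,-0.12,100],
    [4,0,0,-0.12,100],
    [4,0,0,-0.12,100],
    [4,0,0,-0.12,100],
    [0,0,-4,-0.12,100],
    [0,0,-4,-0.12,100],
    [0,0,-4,-0.12,100]
  ]
}}

```text
clock: 30.87
tool_pos: [609.3, -258.4, 151.4]
tool_rot: [-0.699, 0.106, -0.095, 0.701]
force: [1.2, -0.6, 0.6]
opening: 85.5
```

```bash
python3 go.py 448 -381 150 1; python3 -c "
from meas import *
t=Cam('top','t19.png'); sticks(t)
s=Cam('scene','s19.png'); sticks(s)"
```

```text
t=30.9 tcp [ 609.3 -258.4  151.4] jaw yaw -16.4 tilt -1.000 open 85.5 F [ 1.2 -0.6  0.6]
  spin -0.303 then shift cm [-16.34   0.39 -11.98] ; q7 -0.32 | axes x [ 1.    0.02 -0.02] z [-0.02  1.    0.  ]
rect c=(448,-381) 130x33 ang -89.3 px [506. 308.]
rect c=(557,187) 157x53 ang 4.4 px [210. 299.]
rect c=(563,112) 157x53 ang 4.0 px [250. 286.]
rect c=(567,37) 163x58 ang -5.6 px [291. 281.]
rect c=(563,209) 129x34 ang 12.4 px [425. 252.]
rect c=(564,131) 138x59 ang 6.0 px [386. 245.]
rect c=(574,28) 135x58 ang 6.3 px [334. 236.]
rect c=(569,-65) 95x26 ang 3.9 px [292. 222.]
rect c=(310,-860) 325x152 ang 36.1 px [20. 61.]
rect c=(-273,150) 81x69 ang -85.5 px [471.   9.]
```

```bash
python3 -c "
from meas import *
x=cv2.imread('pics/t19.png')[...,::-1].astype(int)
g=(abs(x[...,0]-x[...,2])<25)&(x[...,0]>70); m=np.zeros_like(g); m[322:385,455:530]=g[322:385,455:530]
c=max(cv2.findContours(m.astype(np.uint8),0,2)[0],key=cv2.contourArea); t=Cam('top')
print(cv2.approxPolyDP(c,2,True)[:,0].tolist()); print(t.cast(cv2.approxPolyDP(c,2,True)[:,0],3).round()[:,:2].tolist())"
```

```text
[[488, 327], [482, 328], [465, 361], [476, 368], [478, 366], [478, 374], [481, 370], [492, 377], [511, 339]]
[[416.0, -356.0], [416.0, -343.0], [355.0, -296.0], [339.0, -315.0], [342.0, -320.0], [326.0, -317.0], [333.0, -325.0], [317.0, -344.0], [386.0, -398.0]]
```

Request:
{"method": "move_arm", "body": {
  "rows": [
    [0,0,0,-0.101,100],
    [0,0,0,-0.101,100],
    [0,0,0,-0.101,100],
    [-3,0,-2.5,0,100],
    [-3,0,-2.5,0,100],
    [-3,0,-2.5,0,100],
    [-3,0,-2.5,0,100],
    [-3,0,-2.5,0,100],
    [-1.3,0,-2,0,100],
    [0,0,0,0,100]
  ]
}}

```text
clock: 31.85
tool_pos: [443.5, -411.4, 153.5]
tool_rot: [-0.707, 0.007, 0.005, 0.708]
force: [-0.3, -0.7, -0.1]
opening: 85.4
```

```bash
python3 go.py 448 -410 4 1; python3 wl.py w20.png
```

```text
t=31.9 tcp [ 443.5 -411.4  153.5] jaw yaw -0.1 tilt -1.000 open 85.4 F [-0.3 -0.7 -0.1]
  spin -0.019 then shift cm [ 0.71 14.94  0.12] ; q7 0.27 | axes x [ 1.    0.02 -0.02] z [-0.02  1.    0.  ]
brown cols 278 368 edges(mid z) [[417.0, -439.0], [477.0, -438.0]] mid [ 447.1 -438.5]
t=31.9 tcp [ 445.9 -408.1  153.8] F [0.8 0.7 0.6]
```

Request:
{"method": "move_arm", "body": {
  "rows": [
    [0.2,3,-0.7,-0.019,90],
    [0,3,0,0,90],
    [0,3,0,0,90],
    [0,2.5,0,0,90],
    [0,0,0,0,90],
    [0,0,0,0,90],
    [0,0,0,0,90],
    [0,0,0,0,90],
    [0,0,0,0,90],
    [0,0,0,0,90]
  ],
  "force": 80
}}

```text
clock: 32.73
tool_pos: [449.2, -412.3, 40.7]
tool_rot: [-0.706, -0.005, 0.014, 0.708]
force: [0.7, 0.3, 0.7]
opening: 77.2
```

```bash
python3 go.py 448 -415 4 1; python3 wl.py w21.png
```

```text
t=32.7 tcp [ 449.2 -412.3   40.7] jaw yaw 1.6 tilt -1.000 open 77.2 F [0.7 0.3 0.7]
  spin 0.010 then shift cm [-0.07  3.67 -0.27] ; q7 0.22 | axes x [ 1.    0.02 -0.01] z [-0.02  1.    0.  ]
brown cols 233 389 edges(mid z) [[417.0, -400.0], [478.0, -398.0]] mid [ 447.1 -398.6]
t=32.8 tcp [ 448.8 -412.3   40.3] F [-0.2 -0.4 -0.1]
```

Request:
{"method": "move_arm", "body": {
  "rows": [
    [-0.1,2,-0.2,0,90],
    [0,1.6,0,0,90],
    [0,0,0,0,50],
    [0,0,0,0,50],
    [0,0,0,0,50],
    [0,0,0,0,50],
    [0,-1.5,0,0,50],
    [1.5,0,-0.5,0,50],
    [3,0,-1,0,50],
    [3,0,-1,0,50]
  ]
}}

```text
clock: 33.62
tool_pos: [523.0, -438.3, 18.9]
tool_rot: [-0.706, -0.004, 0.014, 0.708]
force: [-0.1, -0.3, -1.4]
opening: 59.5
```

Request:
{"method": "move_arm", "body": {
  "rows": [
    [3,0,-1,0,50],
    [3,0,-1,0,50],
    [0,0,0,0,50],
    [0,0,0,0,50],
    [0,0,0,0,50],
    [0,0,0,0,50],
    [0,0,0,0,50],
    [0,0,0,0,50],
    [0,0,0,0,50],
    [0,0,0,0,50]
  ]
}}

```text
clock: 34.45
tool_pos: [582.7, -455.4, 16.3]
tool_rot: [-0.706, -0.004, 0.015, 0.708]
force: [0.1, -0.4, -1.3]
opening: 59.6
```

```bash
python3 go.py 580 -455 4 1; python3 wl.py w22.png
```

```text
t=34.5 tcp [ 582.7 -455.4   16.3] jaw yaw 1.6 tilt -1.000 open 59.6 F [ 0.1 -0.4 -1.3]
  spin 0.010 then shift cm [-0.25  1.23  0.04] ; q7 0.21 | axes x [ 1.    0.02 -0.01] z [-0.02  1.    0.  ]
brown cols 212 420 edges(mid z) [[548.0, -434.0], [617.0, -432.0]] mid [ 582.6 -433. ]
t=34.5 tcp [ 582.8 -455.3   16.2] F [ 0.4  0.5 -1.9]
```

Request:
{"method": "move_arm", "body": {
  "rows": [
    [0,0.9,0,0,50],
    [0,0.5,0,0,50],
    [0,0,0,0,50],
    [0,0,0,0,100],
    [0,0,0,0,100],
    [0,0,0,0,100],
    [0,0,0,0,100],
    [0,0,1.6,0,100],
    [0,0,1.6,0,100],
    [0,0,0,0,100]
  ]
}}

```text
clock: 35.33
tool_pos: [583.1, -418.5, 2.4]
tool_rot: [-0.705, -0.006, 0.016, 0.709]
force: [1.3, 1.2, 1.4]
opening: 85.6
```

```bash
python3 go.py 580 -423 2 1; python3 wl.py w23.png; python3 -c "
from meas import *
sticks(Cam('top','t23.png'))"
```

```text
t=35.3 tcp [ 583.1 -418.5    2.4] jaw yaw 1.9 tilt -1.000 open 85.6 F [1.3 1.2 1.4]
  spin 0.015 then shift cm [-0.32  0.04 -0.44] ; q7 0.15 | axes x [ 1.    0.02 -0.01] z [-0.02  1.    0.01]
brown cols 212 419 edges(mid z) [[552.0, -392.0], [613.0, -390.0]] mid [ 582.7 -391.3]
dark [357, 147, 59, 6, 113]
t=35.4 tcp [ 582.9 -420.8    2.5] F [ 0.3 -1.1  0.1]
rect c=(556,200) 157x27 ang 4.5 px [207. 294.]
rect c=(563,111) 157x53 ang 3.0 px [251. 286.]
rect c=(570,23) 157x64 ang 4.3 px [299. 275.]
rect c=(577,-71) 157x35 ang 1.5 px [342. 267.]
```

Request:
{"method": "move_arm", "body": {
  "rows": [
    [-0.6,0,0,0,100],
    [-0.6,0,0,0,100],
    [-0.2,0,0,0,100],
    [-0.5,-0.7,0,0,100],
    [-0.7,-0.7,0,0,100],
    [-0.8,-0.55,0,0,100],
    [-0.85,-0.4,0,0,100],
    [-0.5,-0.2,0,0,100],
    [0,0,0,0,100],
    [0,0,0,0,100]
  ]
}}

```text
clock: 36.27
tool_pos: [534.5, -425.0, 28.6]
tool_rot: [-0.706, -0.004, 0.015, 0.708]
force: [0.1, -0.1, 0.5]
opening: 85.8
```

```bash
python3 wl.py w24.png
```

```text
brown cols 268 422 edges(mid z) [[517.0, -407.0], [573.0, -406.0]] mid [ 544.9 -406.6]
dark [416, 129, 23, 2, 28]
dark [421, 144, 28, 146, 1113]
dark [434, 186, 12, 46, 227]
dark [433, 281, 3, 9, 16]
t=36.3 tcp [ 534.9 -424.6   28.4] F [-0.1  0.3 -0.6]
```

Lino now on the +x upper flat. Second roll.

Request:
{"method": "move_arm", "body": {
  "rows": [
    [1,0,0,0,100],
    [0,2.6,0,0,100],
    [-0.9,0,0,0,100],
    [-0.3,0,0,0,100],
    [-0.5,-0.7,0,0,100],
    [-0.7,-0.7,0,0,100],
    [-0.8,-0.55,0,0,100],
    [-0.85,-0.4,0,0,100],
    [-0.5,-0.2,0,0,100],
    [0,0,0,0,100]
  ]
}}

```text
clock: 37.15
tool_pos: [498.1, -426.8, 29.5]
tool_rot: [-0.706, -0.004, 0.014, 0.708]
force: [0.4, -0.4, -0.2]
opening: 85.4
```

```bash
python3 wl.py w25.png; python3 go.py 581 -31 4 94.5; python3 -c "
from meas import *
sticks(Cam('top','t25.png'))"
```

```text
brown cols 272 440 edges(mid z) [[482.0, -410.0], [543.0, -408.0]] mid [ 512.5 -408.6]
dark [321, 144, 97, 146, 9112]
t=37.2 tcp [ 498.6 -426.4   29. ] F [-0.   0.  -0.2]
t=37.2 tcp [ 498.6 -426.4   29. ] jaw yaw 1.5 tilt -1.000 open 85.0 F [-0.   0.  -0.2]
  spin 1.518 then shift cm [-38.73   3.09  11.31] ; q7 0.20 | axes x [ 0.08 -1.   -0.01] z [1.   0.08 0.  ]
rect c=(556,200) 157x27 ang 4.5 px [207. 294.]
rect c=(563,111) 156x53 ang 3.3 px [251. 286.]
rect c=(570,18) 157x52 ang 4.5 px [300. 272.]
rect c=(577,-71) 157x35 ang 1.5 px [342. 267.]
```

Request:
{"method": "move_arm", "body": {
  "rows": [
    [1.3,0,0.4,0,95],
    [0,1.4,0,0,95],
    [0,1.1,0,0,50],
    [0,0,0,0,50],
    [0,0,0,0,50],
    [0,0,0,0,50],
    [0,0,0,0,50],
    [0,-3,0,0,50],
    [0,-4,0,0,50],
    [0,-4,0,0,50]
  ],
  "force": 50
}}

```text
clock: 38.08
tool_pos: [512.5, -421.0, 113.4]
tool_rot: [-0.705, -0.004, 0.016, 0.709]
force: [1.9, -1.4, -1.5]
opening: 60.3
```

Request:
{"method": "move_arm", "body": {
  "rows": [
    [0,-4,0,0.125,50],
    [0,0,0,0.125,50],
    [0,0,0,0.125,50],
    [0,0,0,0.125,50],
    [0,0,0,0.125,50],
    [0,0,0,0.125,50],
    [0,0,0,0.125,50],
    [0,0,0,0.125,50],
    [0,0,0,0.125,50],
    [0,0,0,0.125,50]
  ]
}}

```text
clock: 38.92
tool_pos: [514.0, -421.5, 153.3]
tool_rot: [0.58, -0.412, 0.403, -0.576]
force: [-0.4, 0.1, -2.0]
opening: 60.3
```

```bash
python3 wl.py w26.png; python3 go.py 581 -31 150 94.5
```

```text
brown cols 209 420 edges(mid z) [[461.0, -363.0], [510.0, -498.0]] mid [ 485.6 -430.4]
dark [260, 159, 108, 5, 354]
dark [252, 184, 123, 106, 9273]
t=39.0 tcp [ 514.1 -421.4  153.5] F [ 0.2 -0.2 -1.1]
t=39.0 tcp [ 514.1 -421.4  153.5] jaw yaw -70.7 tilt -1.000 open 60.4 F [ 0.2 -0.2 -1.1]
  spin 0.258 then shift cm [-38.39   0.52   9.74] ; q7 -0.91 | axes x [ 0.08 -1.   -0.01] z [ 1.    0.08 -0.01]
```

Request:
{"method": "move_arm", "body": {
  "rows": [
    [0,0,0,0.125,50],
    [0,0,0,0.125,50],
    [0,0,0,0.008,50],
    [-3.8,0,1,0,50],
    [-3.8,0,1,0,50],
    [-3.8,0,1,0,50],
    [-3.8,0,1,0,50],
    [-3.8,0,1,0,50],
    [-3.8,0,1,0,50],
    [-3.8,0,1,0,50]
  ]
}}

```text
clock: 39.8
tool_pos: [559.8, -148.4, 153.7]
tool_rot: [0.526, -0.48, 0.471, -0.521]
force: [0.6, 1.4, -1.7]
opening: 60.2
```

Request:
{"method": "move_arm", "body": {
  "rows": [
    [-3.8,0,1,0,50],
    [-3.8,0,1,0,50],
    [-2.5,0,1,0,50],
    [-1.7,0,0.3,0,50],
    [0,0,0,0,50],
    [0,0,0,0,50],
    [0,0,0,0,50],
    [0,0,0,0,50],
    [0,0,0,0,50],
    [0,0,0,0,50]
  ]
}}

```text
clock: 40.63
tool_pos: [582.1, -31.2, 153.5]
tool_rot: [0.524, -0.482, 0.473, -0.519]
force: [0.5, 0.2, -2.2]
opening: 60.3
```

```bash
python3 wl.py w27.png; python3 go.py 586 -31 30 94.5
```

```text
brown cols 101 420 edges(mid z) [[538.0, 112.0], [558.0, -105.0]] mid [548.5   3.9]
dark [120, 138, 41, 152, 2184]
dark [260, 160, 108, 4, 304]
dark [253, 185, 122, 105, 9017]
dark [120, 195, 22, 24, 290]
dark [120, 249, 27, 28, 397]
dark [120, 284, 3, 6, 13]
t=40.7 tcp [582.1 -30.9 153.6] F [ 0.2 -0.3 -1.7]
t=40.7 tcp [582.1 -30.9 153.6] jaw yaw -84.9 tilt -1.000 open 60.4 F [ 0.2 -0.3 -1.7]
  spin 0.011 then shift cm [ 0.1  12.35  0.56] ; q7 -1.76 | axes x [ 0.08 -1.   -0.  ] z [ 1.    0.08 -0.01]
```

Request:
{"method": "move_arm", "body": {
  "rows": [
    [0.1,3,0.5,0.011,50],
    [0,3,0,0,50],
    [0,3,0,0,50],
    [0,2,0,0,50],
    [0,1,0,0,50],
    [0,0.5,0,0,50],
    [0,0,0,0,50],
    [0,0,0,0,50],
    [0,0,0,0,50],
    [0,0,0,0,50]
  ]
}}

```text
clock: 41.52
tool_pos: [586.6, -29.9, 30.1]
tool_rot: [0.521, -0.484, 0.476, -0.517]
force: [0.7, -0.2, -2.0]
opening: 60.6
```

```bash
python3 go.py 587 -31 21.5 94.5
```

```text
t=41.5 tcp [586.6 -29.9  30.1] jaw yaw -85.5 tilt -1.000 open 60.6 F [ 0.7 -0.2 -2. ]
  spin 0.001 then shift cm [0.12 0.86 0.04] ; q7 -1.86 | axes x [ 0.08 -1.   -0.  ] z [ 1.    0.08 -0.01]
```

Release, rise, and move well away to see the loaded frame.

Request:
{"method": "move_arm", "body": {
  "rows": [
    [0.1,0.5,0,0,50],
    [0,0.35,0,0,50],
    [0,0,0,0,50],
    [0,0,0,0,100],
    [0,0,0,0,100],
    [0,0,0,0,100],
    [0,0,0,0,100],
    [0,-2,0,0,100],
    [0,-4,0,0,100],
    [0,-4,0,0,100]
  ]
}}

```text
clock: 42.35
tool_pos: [585.4, -31.0, 119.7]
tool_rot: [0.523, -0.485, 0.474, -0.516]
force: [1.2, -1.0, 1.2]
opening: 85.4
```

Request:
{"method": "move_arm", "body": {
  "rows": [
    [0,-4,0,0,100],
    [4,-3,0,0,100],
    [4,0,0,0,100],
    [4,0,0,0,100],
    [4,0,0,0,100],
    [4,0,0,0,100],
    [4,0,0,0,100],
    [4,0,0,0,100],
    [0,0,0,0,100],
    [0,0,0,0,100]
  ]
}}

```text
clock: 43.18
tool_pos: [608.4, -307.9, 182.5]
tool_rot: [0.521, -0.486, 0.476, -0.515]
force: [-0.4, 0.4, 0.3]
opening: 85.1
```

```bash
python3 - <<'E'
from h import *
t=Cam("top"); s=Cam("scene")
o=np.array([573,69]); ex=np.array([.997,.078]); ey=np.array([-.078,.997])
for k,y in enumerate((-100,0,100)):
    # stick outline of top face if perfectly seated; draw corners
    P=[np.r_[o+ex*a+ey*(y+b),72] for a,b in ((-65,-15.6),(65,-15.6),(65,15.6),(-65,15.6))]
    for c in (t,s):
        for u in c.proj(P): cv2.circle(c.img,tuple(int(v) for v in u.round()),1,(0,255,0),-1)
a=crop(t.img,100,200,370,370,2.2); b=crop(s.img,260,190,540,340,2.1)
W=max(a.shape[1],b.shape[1]); pad=lambda i:np.pad(i,((0,0),(0,W-i.shape[1]),(0,0)))
im=np.vstack([pad(a),pad(b)])[:,:,::-1]; print(im.shape)
cv2.imwrite("pics/load.png",cv2.convertScaleAbs(im[:600] if im.shape[0]<=600 else cv2.resize(im,None,fx=600/im.shape[0],fy=600/im.shape[0]),alpha=1.4))
E
python3 go.py 565.5 370 180 147
```

```text
(689, 594, 3)
t=43.3 tcp [ 609.6 -302.6  183.5] jaw yaw -85.4 tilt -1.000 open 85.3 F [0.3 0.8 0.6]
  spin -0.915 then shift cm [-40.33  -0.16  54.01] ; q7 -1.37 | axes x [ 0.84 -0.54 -0.01] z [ 0.54  0.84 -0.01]
```

View pics/load.png

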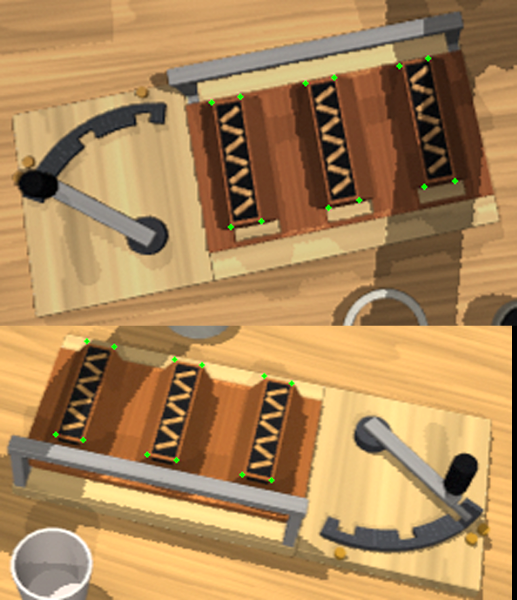

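Request:
{"method": "move_arm", "body": {
  "rows": [
    [0,0,0,-0.12,45],
    [0,0,0,-0.12,45],
    [0,0,0,-0.12,45],
    [0,0,0,-0.12,45],
    [0,0,0,-0.12,45],
    [0,0,0,-0.12,45],
    [0,0,0,-0.12,45],
    [0,0,0,-0.075,45],
    [-2.4,0,3.2,0,45],
    [-2.4,0,3.2,0,45]
  ],
  "force": 30
}}

```text
clock: 44.12
tool_pos: [603.8, -223.8, 183.8]
tool_rot: [0.678, -0.207, 0.197, -0.678]
force: [0.7, 1.2, -0.2]
opening: 38.2
```

Request:
{"method": "move_arm", "body": {
  "rows": [
    [-2.4,0,3.2,0,45],
    [-2.4,0,3.2,0,45],
    [-2.4,0,3.2,0,45],
    [-2.4,0,3.2,0,45],
    [-2.4,0,3.2,0,45],
    [-2.4,0,3.2,0,45],
    [-2.4,0,3.2,0,45],
    [-2.4,0,3.2,0,45],
    [-2.4,0,3.2,0,45],
    [-2.4,0,3.2,0,45]
  ]
}}

```text
clock: 44.95
tool_pos: [575.5, 178.8, 186.4]
tool_rot: [0.679, -0.205, 0.195, -0.678]
force: [-0.3, 0.6, -0.4]
opening: 38.7
```

```bash
python3 go.py 565 370 180 147
```

```text
t=45.0 tcp [575.5 178.8 186.4] jaw yaw -32.8 tilt -1.000 open 38.7 F [-0.3  0.6 -0.4]
  spin 0.003 then shift cm [-11.29   0.71  15.47] ; q7 -1.27 | axes x [ 0.84 -0.54 -0.01] z [ 0.54  0.84 -0.01]
```

Request:
{"method": "move_arm", "body": {
  "rows": [
    [-2.4,0,3.2,0,45],
    [-2.4,0,3.2,0,45],
    [-2.4,0,3.2,0,45],
    [-2.4,0,3.2,0,45],
    [-1.5,0,2.3,0,45],
    [0,0,0,0,45],
    [0,0,0,0,45],
    [0,0,0,0,45],
    [0,0,0,0,45],
    [0,0,0,0,45]
  ]
}}

```text
clock: 45.78
tool_pos: [567.3, 360.4, 186.8]
tool_rot: [0.678, -0.207, 0.197, -0.677]
force: [-0.7, -0.5, 0.2]
opening: 38.2
```

```bash
python3 go.py 564.5 370 66 147
```

```text
t=45.8 tcp [567.3 360.4 186.8] jaw yaw -33.2 tilt -1.000 open 38.2 F [-0.7 -0.5  0.2]
  spin -0.003 then shift cm [-0.6  12.08  0.72] ; q7 -1.54 | axes x [ 0.84 -0.54 -0.01] z [ 0.54  0.84 -0.01]
```

Request:
{"method": "move_arm", "body": {
  "rows": [
    [-0.6,0,0.7,0,45],
    [0,0,0,0,45],
    [0,3,0,0,45],
    [0,2,0,0,45],
    [0,0,0,0,45],
    [0,0,0,0,45],
    [0,0,0,0,45],
    [0,0,0,0,45],
    [0,0,0,0,45],
    [0,0,0,0,45]
  ]
}}

```text
clock: 46.62
tool_pos: [565.0, 371.9, 138.0]
tool_rot: [-0.678, 0.206, -0.196, 0.678]
force: [-0.2, 0.2, -0.1]
opening: 38.1
```

```bash
python3 go.py 564.5 370 66 147
```

```text
t=46.6 tcp [565.  371.9 138. ] jaw yaw -33.0 tilt -1.000 open 38.1 F [-0.2  0.2 -0.1]
  spin -0.001 then shift cm [ 0.16  7.2  -0.16] ; q7 -1.58 | axes x [ 0.84 -0.54 -0.01] z [ 0.54  0.84 -0.  ]
```

Request:
{"method": "move_arm", "body": {
  "rows": [
    [0.1,3,-0.1,0,45],
    [0,2.5,0,0,45],
    [0,1.5,0,0,45],
    [0,0,0,0,45],
    [0,0,0,0,15],
    [0,0,0,0,15],
    [0,0,0,0,15],
    [0,0,0,0,15],
    [0,0,0,0,15],
    [0,0,0,0,15]
  ]
}}

```text
clock: 47.45
tool_pos: [563.9, 370.4, 67.2]
tool_rot: [0.678, -0.206, 0.196, -0.678]
force: [-1.6, 1.3, -4.3]
opening: 25.1
```

Request:
{"method": "move_arm", "body": {
  "rows": [
    [0.6,0,-0.02,0.05,15],
    [1.1,0,-0.05,0.1,15],
    [1.1,0,-0.05,0.1,15],
    [1.1,0,-0.05,0.1,15],
    [1.1,0,-0.05,0.1,15],
    [1.1,0,-0.05,0.1,15],
    [1.1,0,-0.05,0.1,15],
    [1.1,0,-0.05,0.1,15],
    [0,0,0,0,15],
    [0,0,0,0,15]
  ]
}}

```text
clock: 48.28
tool_pos: [610.5, 304.0, 67.1]
tool_rot: [0.56, -0.441, 0.431, -0.554]
force: [-4.7, -2.1, 1.6]
opening: 25.4
```

```bash
python3 go.py 613.5 277 66 90; python3 - <<'E'
from h import *
p=monitor.get_state()["tool_pos"]; print(np.hypot(*(p[:2]-[504,279])),np.arctan2(p[1]-279,p[0]-504)-.0785+.25)
E
```

```text
t=48.3 tcp [610.5 304.   67.1] jaw yaw -76.1 tilt -1.000 open 25.4 F [-4.7 -2.1  1.6]
  spin 0.243 then shift cm [2.7  0.09 0.3 ] ; q7 -2.17 | axes x [-0.   -1.   -0.01] z [ 1.    0.   -0.02]
109.39133601888506 0.4024018340844929
```

Request:
{"method": "move_arm", "body": {
  "rows": [
    [1.1,0,-0.05,0.1,15],
    [1.1,0,-0.05,0.1,15],
    [0.55,0,-0.02,0.05,15],
    [0,0,0,0,15],
    [0,0,0,0,15],
    [0,0,0,0,15],
    [0,0,0,0,15],
    [0,0,0,0,15],
    [0,0,0,0,15],
    [0,0,0,0,15]
  ]
}}

```text
clock: 49.12
tool_pos: [613.8, 278.3, 67.1]
tool_rot: [-0.502, 0.506, -0.496, 0.496]
force: [-5.2, -2.4, 2.4]
opening: 25.4
```

```bash
python3 go.py 613.5 277 66 90; python3 - <<'E'
from h import *
p=monitor.get_state()["tool_pos"]; print(np.hypot(*(p[:2]-[504,279])),np.arctan2(p[1]-279,p[0]-504)-.0785+.25)
E
```

```text
t=49.1 tcp [613.8 278.3  67.1] jaw yaw -90.2 tilt -1.000 open 25.4 F [-5.2 -2.4  2.4]
  spin -0.004 then shift cm [ 0.13  0.11 -0.03] ; q7 -2.36 | axes x [-0. -1. -0.] z [ 1.    0.   -0.02]
109.80567191306511 0.16478207609860065
```

Request:
{"method": "move_arm", "body": {
  "rows": [
    [0.15,0,0,0,15],
    [0,0,0,0,15],
    [0,0,0,0,15],
    [0,0,0,0,45],
    [0,0,0,0,45],
    [0,0,0,0,45],
    [0,0,0,0,45],
    [0,-2,0,0,45],
    [0,-4,0,0,45],
    [0,-4,0,0,45]
  ]
}}

```text
clock: 49.95
tool_pos: [615.5, 274.2, 165.2]
tool_rot: [-0.502, 0.506, -0.496, 0.495]
force: [0.9, -0.5, 0.0]
opening: 38.5
```

Request:
{"method": "move_arm", "body": {
  "rows": [
    [0,-4,0,0,45],
    [0,0,-4,0,45],
    [0,0,-4,0,45],
    [4,0,0,0,45],
    [4,0,0,0,45],
    [4,0,0,0,45],
    [4,0,0,0,45],
    [4,0,0,0,45],
    [4,0,0,0,45],
    [4,0,0,0,45]
  ]
}}

```text
clock: 50.78
tool_pos: [535.0, -6.6, 206.4]
tool_rot: [-0.501, 0.505, -0.498, 0.496]
force: [0.2, -0.3, -0.4]
opening: 38.7
```

Request:
{"method": "move_arm", "body": {
  "rows": [
    [4,0,0,0,45],
    [4,0,0,0,45],
    [4,0,0,0,45],
    [4,0,0,0,45],
    [4,0,0,0,45],
    [4,0,0,0,45],
    [4,0,0,0,45],
    [0,0,0,0,45],
    [0,0,0,0,45],
    [0,0,0,0,45]
  ]
}}

```text
clock: 51.62
tool_pos: [533.7, -283.9, 204.9]
tool_rot: [-0.501, 0.506, -0.497, 0.496]
force: [0.8, -0.1, 0.5]
opening: 38.4
```

```bash
python3 - <<'E'
from h import *
t=Cam("top"); s=Cam("scene")
o=np.array([504,279])
for c in (t,s):
    a=.0785-.25+.15
    u=c.proj([[504+110*np.cos(a),279+110*np.sin(a),103]])[0]; cv2.circle(c.img,tuple(int(v) for v in u.round()),1,(0,255,0),-1)
a=crop(t.img,100,130,480,370,1.5); b=crop(s.img,150,150,540,340,1.3)
W=max(a.shape[1],b.shape[1]); pad=lambda i:np.pad(i,((0,0),(0,W-i.shape[1]),(0,0)))
im=np.vstack([pad(a),pad(b)])[:600,:,::-1]; print(im.shape)
cv2.imwrite("pics/end.png",cv2.convertScaleAbs(im,alpha=1.4))
E
python3 go.py 565.5 370 180 147
```

```text
(600, 570, 3)
t=51.7 tcp [ 534.2 -282.4  205.3] jaw yaw -90.2 tilt -1.000 open 38.4 F [-0.3  0.8  0.1]
  spin -0.998 then shift cm [-32.9    1.86  56.46] ; q7 -1.30 | axes x [ 0.84 -0.54 -0.  ] z [ 0.54  0.84 -0.01]
```

View pics/end.png

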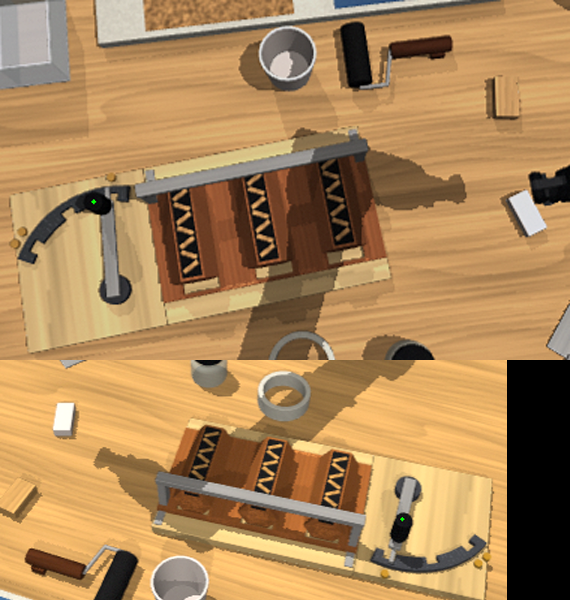

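```bash
python3 - <<'E'
from h import *
from cell import bot
def f(x):
    d=(x.max(2)<22); m=np.zeros_like(d); m[253:275,145:178]=d[253:275,145:178]; return np.argwhere(m).mean(0)[::-1],m.sum()
print(f(cv2.imread("pics/top0.png")),f(Cam("top").img)); print(bot.close_job())
E
```

```text
(array([163.4534413 , 264.95546559]), np.int64(247)) (array([163.67264574, 265.16143498]), np.int64(223))
the job is handed in; nothing more can be done
None
```

The job is handed in. All three sticks that were present are loaded, lino up and one to a channel, and the lever is in the lock notch.

- **Order:** I threw the lever to the open notch first. I then rolled the sticks 3, 1 and 2 faces over and laid them in channels 3, 2 and 1. With all three loaded, I threw the lever to lock. The run took about 52 s on the robot's clock.
- **Loaded sticks:** In the top and scene views, all three lino faces were up. They lay within about 2 mm of where seated sticks should be.
- **Lever and rail:** In the last pictures, the rail overhangs the +x ends of the sticks. The lever read about 0.165 rad against the lock notch's 0.15, so I nudged it about 1.5 mm more. Its knob then stood within 0.3 pixels of where it was at the start, when the lever also looked to be in the lock notch.
- **Other things on the table:** The brayer, pot, eraser and offcut look to be where they started, judged by eye. The arm was well clear of everything at hand-in.
- **Unexplained force:** During the first lever throw, the wrist read up to 33 N of vertical force, well under the 120 N limit. I put this down to the grip on the knob, and it did not come back in the second throw.

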